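# Shake up the paint bottles on the touch mixer

## Robot

A 6-joint arm with a two-finger parallel gripper is mounted at the origin on the work surface. World frame = base frame: x ahead of the robot, y to its left, z up, the work surface at z = 0. Lengths are in m, angles in rad, forces in N, time in s.
With the tool pointing down it reaches from about 0.25 to 0.725 m from the base axis. Payload 4 kg.
Tool frame: the origin (TCP) lies at the very end of the fingers, on their centre line; the grasp point (between the pads) lies hold_point_z behind it (hold_point_z is the distance from the TCP to the grasp point, in m); z points along the fingers, y is the line along which they close (so a half turn about z gives the same grasp; the last joint's range is limited). The gripper opens to 85 mm and grips with 20 to 120 N. Pads are 22 mm wide; open, the fingers measure 114 mm over their backs; the gripper's body (76 mm by 85 mm) begins 54 mm behind the grasp point. The pads swing forward as they close: fully open they stand 13 mm farther back than shut.
Start: joints at [-1.161, 0.241, 0.005, 1.335, 0, 1.571], TCP at [0.199, -0.459, 0.192] pointing down, gripper open.
Joint ranges: [-2.72, 2.72], [-1.05, 1.87], [-1.09, 1.28], [-1.99, 2.15], [-1.42, 1.44], [-3.14, 3.14]. Speed limits (rad/s): [2.79, 2.79, 3.14, 3.14, 3.14, 3.14].

## Interface

Orientations are given as a 3x3 rotation matrix whose columns are the frame's x, y, z axes.
In Python, from rig import * gives the robot as it stands.
- The arm moves only by the shell command python3 -m pendant 'ROWS' [FORCE]. ROWS is JSON, a list of rows, each a list of 3 entries, a list of its own where there are three numbers: the shift along the tool's x, y, z in units of 150 mm (1.0 is 150 mm), then the turn, a rotation vector about the tool's x, y, z in units of 360 degrees (1.0 is 360 degrees), then the opening in per cent of the stroke, from 0 (shut) to 100 (fully open). In form: [[[tx, ty, tz], [rx, ry, rz], fingers], ...]. A call has 1 to 20 rows; each row is the pose to reach, as a shift and turn from the pose commanded when the call began, along the tool's axes at that moment, turning the shorter way round; what a row does not reach only later rows make up. A row lasts 1/8 s, in which the tool goes at most 62.5 mm and 10.7 degrees, less where a joint would pass 70% of its speed; a pose out of reach is approached as far as the arm can. A call with a number of a shift or a turn outside -1 to 1 is refused whole. A call with a gripper value outside its range is refused whole. The fingers move at their own pace and stop on an object; FORCE is the grip in N (left out, the last holds). Time passes only in rows, so rows that repeat a pose let the fingers close. It gives the time, the measured TCP pose, the force, the opening and the grip force at its end, in the units of the state.
- get_obs(): the state, without advancing time (a new reading comes with each control period).
- read_camera(name): name is "scene" or "top" or "wrist"; returns a dict with "pixels" (480x640x3 uint8, blue, green, red), "fx", "fy", "cx", "cy" (pixels), "T" (4x4, takes a point from camera to world coordinates); the wrist camera has in their place "T_tool_cam" (4x4, takes a point from camera to tool coordinates, whose origin is the TCP and whose axes are the flange's). Camera axes: x right, y down, z forward; pixel columns grow to the right and rows downward; lengths in m; the calibration is good to about 2 mm. A picture is of the moment at which its call begins: read the wrist's pose just before it. There is no depth.
- job_done(): hands the job in; it is judged then, once.
The state is a dict: "t": time; "joint_positions": joint angles; "qd": joint speeds; "tau": joint torques, N m; "tcp_pos": TCP position; "eef_rot": TCP orientation; "wrist_force": force on the tool from outside, world axes, zero at the start; "ft_torque": the same for the moment, N m; "gripper_width": opening from 0.0 (shut) to 1.0 (fully open); "grasp_force": force on a finger pad.
Only numpy, scipy, OpenCV 4.12 (cv2) and the standard library are available. Lean on these libraries where they do the work, as an engineer would, in place of code of your own. Each camera call takes 0.05 s, during which the arm holds its last target. There are 200 camera calls.

## Task

Before today's painting, turn the mixer's dial to its second speed (two clicks up from off) and leave it there while you mix: take the bottles standing on the desk one after another, from the narrowest to the widest, and press each one upright onto the middle of the sprung plate until the plate is fully down, holding it there for a good second. Stand every bottle in its own stand, the one whose recess fits its shape and size, flat on the recess floor, and finally turn the dial back to off. There are three or four bottles; leave the mug and the clay tortoise where they are.

Things in the scene. Friction and masses are not known exactly. Their poses are not given: they have to be found in the camera images.
- dial (a joint): speed dial on the mixer's deck: black skirt 46 mm across, bar grip 46 long, 14 wide, its top 36 mm above the deck. Radians, grows clockwise seen from above. Sprung clicks 0.6 apart: off 0, first 0.6, second 1.2, third 1.8; left between two it springs to the nearer. 0.1 Nm turns it. The white line on the bar points to marks on the deck: a dot at off, a longer bar for each higher speed
- dial_grip (a point): on the dial's axis (vertical), mid height of the bar, 24 mm above the deck. Turns with the dial: its x axis runs along the bar (the white line lies on its -x half), y across it. At joint 0 the bar is parallel to the mixer's x axis
- pad (a joint): how far the mixer's sprung plate is pressed down: 0 up, 0.008 m fully down on its stop; about 11 N to press it fully; springs back up when let go
- pad_top (a point): centre of the top face of the sprung plate: flat black rubber disc 74 mm across, top 18 mm above the deck, 88 mm above the desk when up; it stands in a black collar 82 mm across whose rim is 12 mm below the plate's top. Moves down with the plate
- mixer: grey mixer on the desk, fixed: box 150 (x) by 250 (y) by 70 mm high (the deck). Origin centre of its underside; sprung plate 62 mm to its +y, dial 62 mm to its -y
- bottle_slim: closed amber round bottle 42 mm across, straight body 54 mm high, then a round cap 36 mm across up to 72 mm. Origin centre of its underside, z up through the cap. May be absent. 80 to 310 g, heavy-based. Starts upright on the desk
- bottle_square: closed amber square bottle 48 by 48 mm, straight body 54 mm high, then a round cap 42 mm across up to 70 mm. Origin centre of its underside, z up through the cap; x and y square to its sides. May be absent. 80 to 310 g, heavy-based. Starts upright on the desk
- bottle_stout: closed amber round bottle 57 mm across, straight body 54 mm high, then a round cap 51 mm across up to 66 mm. Origin centre of its underside, z up through the cap. May be absent. 80 to 310 g, heavy-based. Starts upright on the desk
- bottle_wide: closed amber round bottle 66 mm across, straight body 54 mm high, then a round cap 60 mm across up to 64 mm. Origin centre of its underside, z up through the cap. May be absent. 80 to 310 g, heavy-based. Starts upright on the desk
- slot_slim (a point): centre of the recess floor of the slim bottle's own stand: fixed dark wood block 90 by 90 by 10 mm in a row of four on a 10 mm board, with a round recess 50 mm across, 8 mm deep (floor 12 mm above the desk, rim 20 mm), a white paper footprint of the bottle on its floor. z up
- slot_square (a point): centre of the recess floor of the square bottle's own stand: fixed dark wood block 90 by 90 by 10 mm in a row of four on a 10 mm board, with a square recess 56 by 56 mm, sides along x and y, 8 mm deep (floor 12 mm above the desk, rim 20 mm), a white paper footprint of the bottle on its floor. z up
- slot_stout (a point): centre of the recess floor of the stout bottle's own stand: fixed dark wood block 90 by 90 by 10 mm in a row of four on a 10 mm board, with a round recess 65 mm across, 8 mm deep (floor 12 mm above the desk, rim 20 mm), a white paper footprint of the bottle on its floor. z up
- slot_wide (a point): centre of the recess floor of the wide bottle's own stand: fixed dark wood block 90 by 90 by 10 mm in a row of four on a 10 mm board, with a round recess 74 mm across, 8 mm deep (floor 12 mm above the desk, rim 20 mm), a white paper footprint of the bottle on its floor. z up
- mug: white mug 80 mm across, 90 high, bystander; origin centre of its underside
- tortoise: small clay tortoise about 75 long, 36 high, bystander; origin centre of its underside
There are look-alikes about, which are no part of the job. Leave any green or red look-alike of the bottle_wide alone. What is shaped like the bottle_slim but yellow is not meant.

How it is judged:
On the way, in this order (a step that is already met when the one before it is completed fails the run):
1. the dial stands at the second speed (second click from off) (value of joint dial between 1.05 and 1.35 rad), for 0.3 s.
2. the slim bottle, upright on the plate, holds it fully down for 0.8 s (horizontal distance between bottle_slim and pad_top below 0.025 m and z of bottle_slim in the frame of mixer below 0.0808 m and z of bottle_slim in the frame of pad_top between -0.003 and 0.003 m and angle between bottle_slim's own z axis and vertical below 0.2 rad), for 0.8 s.
3. the square bottle, upright on the plate, holds it fully down for 0.8 s (horizontal distance between bottle_square and pad_top below 0.025 m and z of bottle_square in the frame of mixer below 0.0808 m and z of bottle_square in the frame of pad_top between -0.003 and 0.003 m and angle between bottle_square's own z axis and vertical below 0.2 rad), for 0.8 s.
4. the stout bottle, upright on the plate, holds it fully down for 0.8 s (horizontal distance between bottle_stout and pad_top below 0.025 m and z of bottle_stout in the frame of mixer below 0.0808 m and z of bottle_stout in the frame of pad_top between -0.003 and 0.003 m and angle between bottle_stout's own z axis and vertical below 0.2 rad), for 0.8 s.
5. the wide bottle, upright on the plate, holds it fully down for 0.8 s (horizontal distance between bottle_wide and pad_top below 0.025 m and z of bottle_wide in the frame of mixer below 0.0808 m and z of bottle_wide in the frame of pad_top between -0.003 and 0.003 m and angle between bottle_wide's own z axis and vertical below 0.2 rad), for 0.8 s.
At the end, for the whole second after the job is handed in: every bottle present stands upright (within 0.08 rad) and at rest in its own stand, within 9 mm of the recess centre and no more than 4 mm above its floor; the plate is up (under 2 mm); the dial is at off (within 0.15 rad) (value of joint dial between -0.15 and 0.15 rad and value of joint pad below 0.002 m and horizontal distance between bottle_slim and slot_slim below 0.009 m and z of bottle_slim in the frame of slot_slim below 0.004 m and angle between each of bottle_slim, bottle_square, bottle_stout, bottle_wide's own z axis and vertical below 0.08 rad and linear speed of each of bottle_slim, bottle_square, bottle_stout, bottle_wide below 0.02 m/s and horizontal distance between bottle_square and slot_square below 0.009 m and z of bottle_square in the frame of slot_square below 0.004 m and horizontal distance between bottle_stout and slot_stout below 0.009 m and z of bottle_stout in the frame of slot_stout below 0.004 m and horizontal distance between bottle_wide and slot_wide below 0.009 m and z of bottle_wide in the frame of slot_wide below 0.004 m); the robot touches nothing.
It fails at once if the mug is moved more than 3 cm (distance of mug from where it was at the start of the episode above 0.03 m).
It fails at once if the tortoise is moved more than 3 cm (distance of tortoise from where it was at the start of the episode above 0.03 m).
It fails at once if the plate is pressed fully down while the dial is not at the second speed (value of joint pad above 0.0072 m and not (value of joint dial between 0.95 and 1.45 rad)).
Of bottle_slim, bottle_square, bottle_stout, bottle_wide only 3 to 4 are there at a start; the rules pass over those that are not, and their reading is None.
At some moment in a run one of bottle_slim, bottle_square, bottle_stout, bottle_wide may be knocked a few centimetres aside while the robot is not near it.
It also fails if it takes over 210 s, if anything falls off the work surface, if the arm or the gripper's body presses on something with over 40 N, if the wrist force passes 120 N, or if a joint passes its speed limit or range.

## Working session

There is one attempt and no reset: what is moved stays moved. The work goes in short steps, Python scripts to look and compute and a shell command to move; the robot and the scene stay as the last step left them, time stands still between calls to the robot, and variables do not carry over. Pictures are saved under pics/ and viewed, at most 14 in all, crops included, and the job is handed in when it is done.

```bash
ls; mkdir -p pics; python3 - <<'E'
from rig import *
import cv2,numpy as np
o=get_obs();print({k:np.round(v,3).tolist() for k,v in o.items()})
try: print(hold_point_z)
except Exception as e: print(e)
for n in("top","scene"):
    c=read_camera(n);cv2.imwrite(f"pics/{n}0.png",c["pixels"]);print(n,c["fx"],c["cx"],c["cy"],np.round(c["T"],4).tolist())
E
```

```text
pics
{'t': 0.0, 'joint_positions': [-1.161, 0.241, 0.004, 1.335, 0.0, 1.571], 'qd': [0.0, 0.0, -0.001, -0.0, 0.001, 0.0], 'tau': [-0.001, -37.231, 25.241, 0.017, -0.0, -0.0], 'tcp_pos': [0.199, -0.458, 0.192], 'eef_rot': [[0.917, 0.398, -0.001], [0.398, -0.917, 0.002], [0.0, -0.002, -1.0]], 'wrist_force': [-0.406, -0.766, -0.614], 'ft_torque': [0.006, -0.002, 0.0], 'grasp_force': 0.0, 'gripper_width': 0.998}
0.0187
top 583.357554681175 309.8028094554739 243.3796264261523 [[-0.0131, -0.9832, 0.1822, 0.3173], [-0.9999, 0.0111, -0.0118, 0.0571], [0.0095, -0.1823, -0.9832, 1.3796], [0.0, 0.0, 0.0, 1.0]]
scene 532.8786026171362 311.88109427934063 231.93839562145158 [[0.7673, 0.52, -0.3752, 0.9742], [0.6412, -0.6137, 0.4607, -0.459], [0.0094, -0.5941, -0.8043, 1.004], [0.0, 0.0, 0.0, 1.0]]
```

View pics/top0.png

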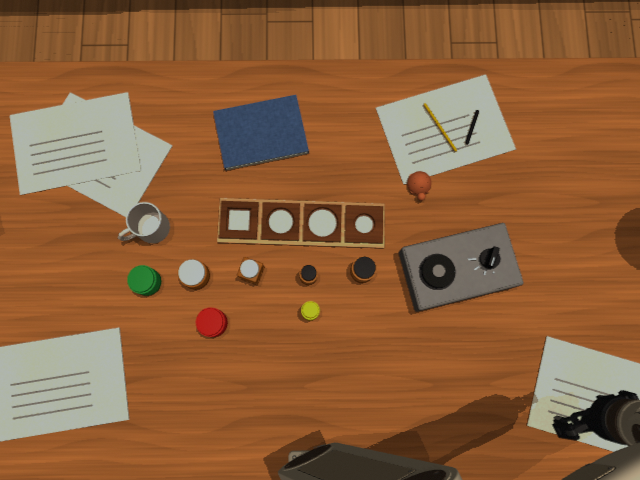

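View pics/scene0.png

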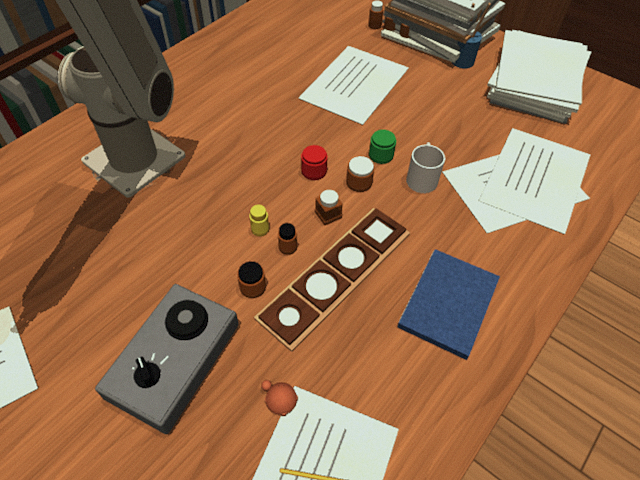

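The top view shows the bottles in a row. The slim one (black cap) is at (308,273), the square (white cap) at (250,269), the stout (black cap) at (364,268) and the wide (white cap) at (192,274). The look-alikes are green (144,280), red (211,322) and yellow (310,310). The stands, left to right, are square (239,220), stout (281,221), wide (322,222) and slim (364,224). The plate is at (437,271) and the dial at (489,258).

In the scene view the four amber-bodied bottles are at (287,238), (329,206), (251,279) and (360,173). I'll check that choice in one crop and measure.

```bash
cat > h.py <<'E'
from rig import *
import cv2,numpy as np
def ray(c,u,v,T=None):
    T=c["T"] if T is None else T
    d=T[:3,:3]@np.array([(u-c["cx"])/c["fx"],(v-c["cy"])/c["fy"],1]);return T[:3,3],d/np.linalg.norm(d)
def onz(c,u,v,z,T=None):
    o,d=ray(c,u,v,T);return (o+d*(z-o[2])/d[2])[:2]
def wristT(c,o):
    M=np.eye(4);M[:3,:3]=o["eef_rot"];M[:3,3]=o["tcp_pos"];return M@c["T_tool_cam"]
def blobs(mask,amin,amax):
    cs,_=cv2.findContours(mask.astype(np.uint8)*255,cv2.RETR_EXTERNAL,cv2.CHAIN_APPROX_NONE)
    return [(k,cv2.contourArea(k),cv2.minAreaRect(k)) for k in cs if amin<cv2.contourArea(k)<amax]
def show(o=None):
    o=o or get_obs();R=np.array(o["eef_rot"]);print("t %.2f"%o["t"],"tcp",np.round(o["tcp_pos"],4),"yaw",round(float(np.degrees(np.arctan2(R[1,0],R[0,0]))),2),"F",np.round(o["wrist_force"],1),"w",round(float(o["gripper_width"]),3),"g",round(float(o["grasp_force"]),1),"j",np.round(o["joint_positions"],2))
E
python3 - <<'E'
from h import *
c=read_camera("top");im=c["pixels"]
cv2.imwrite("pics/crop0.png",cv2.resize(im[180:345,120:540],None,fx=1.9,fy=1.9,interpolation=cv2.INTER_CUBIC))
hsv=cv2.cvtColor(im,cv2.COLOR_BGR2HSV);H,S,V=cv2.split(hsv)
roi=np.zeros_like(V);roi[190:330,170:540]=1
for nm,m,a,b in(("white",(S<60)&(V>120),60,2500),("black",(V<45),60,3000),("grey",(S<60)&(V>40)&(V<150),2000,30000)):
    for k,A,r in blobs((m&(roi>0)),a,b):
        print(nm,A,np.round(r[0],1),np.round(r[1],1),round(r[2],1),"z12",np.round(onz(c,*r[0],.012),4),"z70",np.round(onz(c,*r[0],.070),4),"z88",np.round(onz(c,*r[0],.088),4))
E
```

```text
white 78.0 [438.5 270.5] [9.9 9.9] 45.0 z12 [ 0.5019 -0.2633] z70 [ 0.4941 -0.2497] z88 [ 0.4916 -0.2455]
white 230.5 [248.8 268.3] [17.  17.7] 45.0 z12 [0.5125 0.1858] z70 [0.5042 0.1804] z88 [0.5017 0.1787]
white 488.5 [191.5 272. ] [24. 25.] 90.0 z12 [0.5052 0.3207] z70 [0.4972 0.3095] z88 [0.4947 0.306 ]
white 214.5 [363.5 224. ] [16. 17.] 90.0 z12 [ 0.6165 -0.0888] z70 [ 0.6039 -0.0826] z88 [ 0.5999 -0.0807]
white 542.5 [322.5 223. ] [26. 27.] 90.0 z12 [0.6201 0.0096] z70 [0.6072 0.0116] z88 [0.6033 0.0123]
white 404.5 [280.5 221. ] [22. 23.] 90.0 z12 [0.6261 0.1104] z70 [0.613  0.1081] z88 [0.6089 0.1074]
white 361.5 [238.5 219.5] [19. 21.] 90.0 z12 [0.6309 0.2111] z70 [0.6176 0.2046] z88 [0.6135 0.2026]
black 151.0 [308.5 272. ] [14. 13.] 90.0 z12 [0.5019 0.0447] z70 [0.4941 0.0453] z88 [0.4917 0.0454]
black 305.0 [364. 267.] [20. 20.] 90.0 z12 [ 0.5123 -0.0869] z70 [ 0.504  -0.0808] z88 [ 0.5015 -0.0789]
black 930.5 [437. 271.] [34. 34.] 90.0 z12 [ 0.5007 -0.2597] z70 [ 0.493  -0.2462] z88 [ 0.4905 -0.2421]
black 164.5 [408.1 280.8] [62.9  5.1] 72.5 z12 [ 0.4783 -0.1901] z70 [ 0.4715 -0.1796] z88 [ 0.4694 -0.1764]
black 318.0 [489.  257.9] [20.6 20.3] 82.9 z12 [ 0.5308 -0.3853] z70 [ 0.5217 -0.3666] z88 [ 0.5189 -0.3607]
grey 6803.5 [461.8 265.8] [ 65.3 109.2] 75.7 z12 [ 0.5125 -0.3193] z70 [ 0.5042 -0.3034] z88 [ 0.5017 -0.2984]
```

View pics/crop0.png

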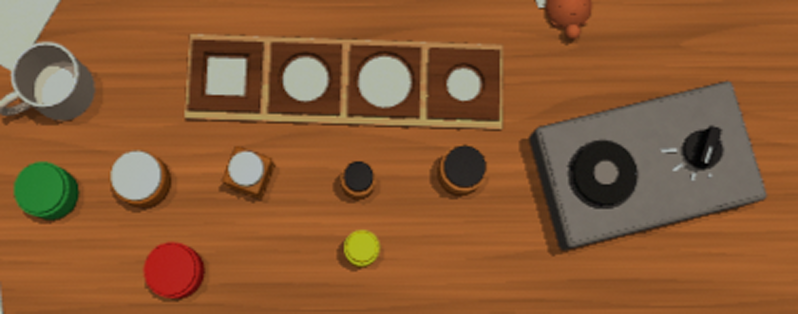

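The crop confirms all four amber bottles are present: slim at crop (358,178), square (246,170), stout (463,168) and wide (137,178). Green, red and yellow are separate. The dial's bar, near (705,148), may not be at off, so I'll look closer with the wrist camera.

```bash
python3 -m pendant '[[[0.3,0,-0.3],[0,0,0.02],100],[[0.7,0,-0.4],[0,0,0.045],100],[[1,0,-0.4],[0,0,0.065],100],[[1,0,-0.4],[0,0,0.065],100]]' && python3 -m pendant '[[[0.4,-0.15,0],[0,0,0],100],[[0.8,-0.32,0],[0,0,0],100],[[0.8,-0.32,0],[0,0,0],100],[[0.8,-0.32,0],[0,0,0],100]]'
python3 - <<'E'
from h import *
o=get_obs();c=read_camera("wrist");show(o);cv2.imwrite("pics/w0.png",c["pixels"]);print(np.round(c["T_tool_cam"],3).tolist(),c["fx"])
E
```

```text
t: 0.65
tcp_pos: [0.3392, -0.3974, 0.252]
eef_rot: [[1.0, 0.007, 0.0], [0.007, -1.0, 0.001], [0.0, -0.001, -1.0]]
wrist_force: [0.7, -0.1, 0.1]
gripper_width: 1.004
grasp_force: 0.0
t: 1.15
tcp_pos: [0.4559, -0.3508, 0.2517]
eef_rot: [[1.0, 0.002, -0.002], [0.002, -1.0, 0.001], [-0.002, -0.001, -1.0]]
wrist_force: [-0.3, -0.2, 0.3]
gripper_width: 1.001
grasp_force: 0.0
t 1.15 tcp [ 0.4559 -0.3508  0.2517] yaw 0.12 F [-0.3 -0.2  0.3] w 1.001 g 0.0 j [-0.66  0.38  0.36  1.55 -0.    2.48]
[[0.001, -0.965, -0.261, 0.067], [1.0, 0.001, 0.0, -0.0], [-0.0, -0.261, 0.965, -0.182], [0.0, 0.0, 0.0, 1.0]] 363.1223391248544
```

View pics/w0.png

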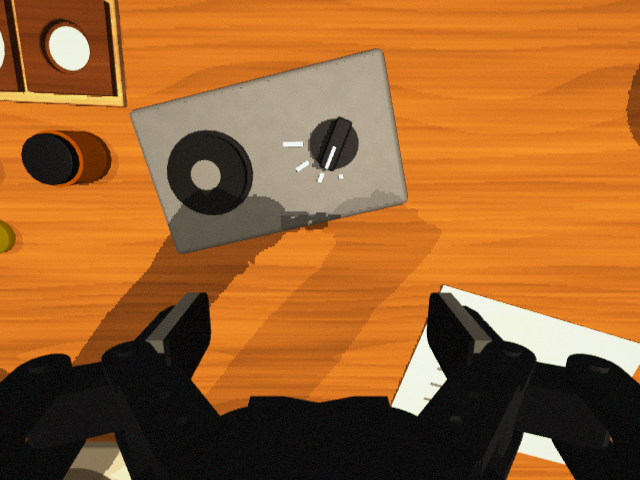

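The wrist view shows the dial at (333,144). Its white line points down-left at the mark near (321,178), which is the first longer mark next to the dot at (341,177). So the dial now stands at 0.6, and one click clockwise is needed. The plate is at (208,174).

```bash
python3 - <<'E'
from h import *
o=get_obs();c=read_camera("wrist");T=wristT(c,o);im=c["pixels"]
for n,u,v,z in(("skirt",333.5,144,.080),("bartop",335.5,144,.106),("plate ctr",207,174.5,.088),("slot",69,48,.012),("stoutcap",50,160,.066)):print(n,np.round(onz(c,u,v,z,T),4))
g=im.max(2);m=np.zeros_like(g);m[100:190,290:375]=1
for k,A,r in blobs((g<75)&(m>0),100,5000):
    print("black",A,np.round(r[0],1),r[1],np.round(onz(c,*r[0],.085,T),4))
for k,A,r in blobs((g>170)&(m>0),5,500):
    b=cv2.boxPoints(r);print("w",A,np.round(r[0],1),np.round(r[1],1),round(r[2],1))
m=np.zeros_like(g);m[120:225,160:260]=1
for k,A,r in blobs((g<75)&(m>0),100,9000): print("plate",A,np.round(r[0],1),r[1],np.round(onz(c,*r[0],.085,T),4))
E
```

```text
skirt [ 0.5183 -0.365 ]
bartop [ 0.5186 -0.3657]
plate ctr [ 0.4903 -0.2458]
slot [ 0.615  -0.0877]
stoutcap [ 0.5023 -0.0845]
black 1726.5 [333.1 143.2] (48.280784606933594, 48.280784606933594) [ 0.5191 -0.3644]
plate 5562.0 [209. 172.] (84.0, 84.0) [ 0.4924 -0.247 ]
```

```bash
python3 -m pendant '[[[0.3,0.07,0.2],[0,0,0.028],60],[[0.42,0.09,0.5],[0,0,0.057],60],[[0.42,0.09,0.8],[0,0,0.057],60],[[0.42,0.09,0.8],[0,0,0.057],60]]' && python3 -m pendant '[[[0,0,0.15],[0,0,0],60],[[0,0,0.3],[0,0,0],60],[[0,0,0.3],[0,0,0],0],[[0,0,0.3],[0,0,0],0],[[0,0,0.3],[0,0,0],0],[[0,0,0.3],[0,0,0],0],[[0,0,0.3],[0,0,0],0]]' 30
python3 - <<'E'
from h import *
show();c=read_camera("wrist");cv2.imwrite("pics/w1.png",c["pixels"])
E
```

```text
t: 1.75
tcp_pos: [0.5154, -0.3631, 0.1281]
eef_rot: [[0.936, -0.351, -0.008], [-0.351, -0.936, 0.006], [-0.01, -0.002, -1.0]]
wrist_force: [-0.6, -0.4, 0.8]
gripper_width: 0.6
grasp_force: 0.0
t: 2.62
tcp_pos: [0.5199, -0.3641, 0.0878]
eef_rot: [[0.937, -0.349, 0.0], [-0.349, -0.937, -0.0], [0.001, 0.0, -1.0]]
wrist_force: [0.8, 0.2, -0.1]
gripper_width: -0.0
grasp_force: 0.0
t 2.62 tcp [ 0.5199 -0.3641  0.0878] yaw -20.43 F [ 0.8  0.2 -0.1] w -0.0 g 0.0 j [-0.61  0.56  0.22  1.22  0.    2.89]
```

View pics/w1.png

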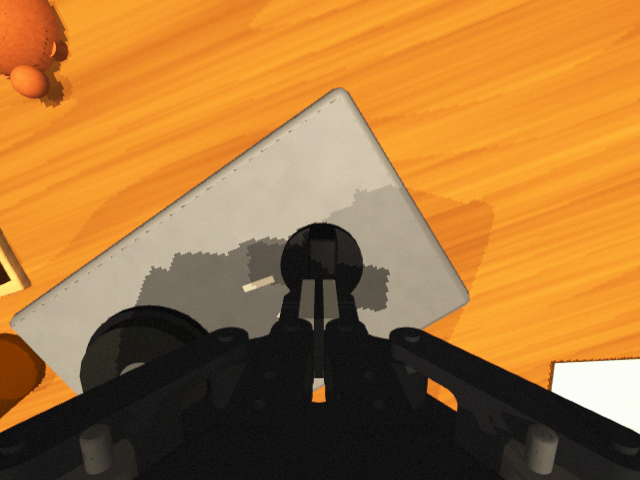

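```bash
python3 - <<'E'
from h import *
c=read_camera("wrist")["pixels"][200:360,230:430];c=cv2.convertScaleAbs(c,alpha=2.5,beta=20);cv2.imwrite("pics/w1c.png",cv2.resize(c,None,fx=3.5,fy=3.5,interpolation=cv2.INTER_CUBIC))
show()
E
```

```text
t 2.73 tcp [ 0.5198 -0.364   0.0875] yaw -20.43 F [-0.3  0.3  0.3] w -0.002 g 0.0 j [-0.61  0.56  0.22  1.22  0.    2.89]
```

View pics/w1c.png

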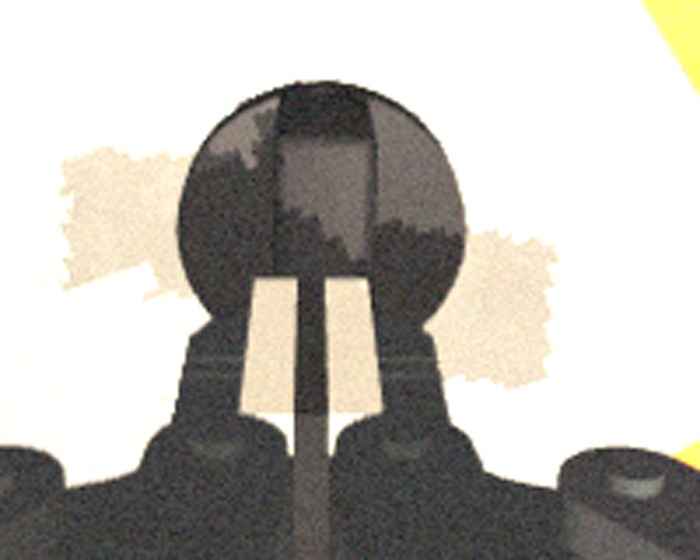

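The zoom shows the shut fingertips in front of and above the bar, ending at about (311,278) in the zoom. The bar is not between them, so the true tips sit higher than the reported TCP. I'll open, go down in steps and close again.

```bash
python3 -m pendant '[[[0,0,0],[0,0,0],50],[[0,0,0],[0,0,0],50],[[0,0,0.08],[0,0,0],50],[[0,0,0.16],[0,0,0],50],[[0,0,0.16],[0,0,0],0],[[0,0,0.16],[0,0,0],0],[[0,0,0.16],[0,0,0],0],[[0,0,0.16],[0,0,0],0],[[0,0,0.16],[0,0,0],0]]' 30
python3 - <<'E'
from h import *
c=read_camera("wrist");print(c["cx"],c["cy"],c["fy"]);cv2.imwrite("pics/w2.png",c["pixels"])
E
```

```text
t: 3.85
tcp_pos: [0.5184, -0.3651, 0.0626]
eef_rot: [[0.937, -0.35, -0.002], [-0.35, -0.937, -0.001], [-0.002, 0.002, -1.0]]
wrist_force: [-2.8, -4.7, -5.6]
gripper_width: 0.147
grasp_force: 32.0
318.3812253514435 237.85960074978888 363.1223391248544
```

It's gripped now, so the real tips are well above the reported TCP. Joint 6 is at 2.89 and has no room to turn clockwise, so I'll regrasp half a turn round.

```bash
python3 -m pendant '[[[0,0,0],[0,0,0],50],[[0,0,0],[0,0,0],50],[[0,0,-0.15],[0,0,0],50],[[0,0,-0.3],[0,0,0],50],[[0,0,-0.3],[0,0,-0.1],50],[[0,0,-0.3],[0,0,-0.2],50],[[0,0,-0.3],[0,0,-0.2],50],[[0,0,-0.3],[0,0,-0.2],50],[[0,0,-0.3],[0,0,-0.2],50],[[0,0,-0.3],[0,0,-0.2],50],[[0,0,-0.3],[0,0,-0.2],50],[[0,0,-0.3],[0,0,-0.4],50],[[0,0,-0.3],[0,0,-0.4],50],[[0,0,-0.3],[0,0,-0.4],50],[[0,0,-0.3],[0,0,-0.4],50],[[0,0,-0.3],[0,0,-0.4],50],[[0,0,-0.3],[0,0,-0.4],50],[[0,0,-0.3],[0,0,-0.4],50],[[0,0,-0.3],[0,0,-0.4],50]]' 30 && python3 -m pendant '[[[0,0,0],[0,0,-0.03],50],[[0,0,0],[0,0,-0.06],50],[[0,0,0],[0,0,-0.1],50],[[0,0,0],[0,0,-0.1],50],[[0,0,0],[0,0,-0.1],50]]'
python3 -c "
from h import *
show()"
```

```text
t: 6.28
tcp_pos: [0.5205, -0.3638, 0.1092]
eef_rot: [[-0.552, 0.834, 0.001], [0.834, 0.552, -0.0], [-0.001, 0.001, -1.0]]
wrist_force: [-0.7, 0.2, -0.4]
gripper_width: 0.5
grasp_force: 0.0
t: 6.9
tcp_pos: [0.5201, -0.3639, 0.1088]
eef_rot: [[-0.936, 0.351, 0.001], [0.351, 0.936, -0.0], [-0.001, 0.0, -1.0]]
wrist_force: [-0.5, 0.2, -0.2]
gripper_width: 0.502
grasp_force: 0.0
t 6.90 tcp [ 0.5201 -0.3639  0.1088] yaw 159.43 F [-0.5  0.2 -0.2] w 0.502 g 0.0 j [-0.61  0.55  0.25  1.27  0.   -0.25]
```

```bash
python3 -m pendant '[[[0,0,0.15],[0,0,0],50],[[0,0,0.31],[0,0,0],50],[[0,0,0.31],[0,0,0],0],[[0,0,0.31],[0,0,0],0],[[0,0,0.31],[0,0,0],0],[[0,0,0.31],[0,0,0],0],[[0,0,0.31],[0,0,0.025],0],[[0,0,0.31],[0,0,0.05],0],[[0,0,0.31],[0,0,0.075],0],[[0,0,0.31],[0,0,0.097],0],[[0,0,0.31],[0,0,0.097],0],[[0,0,0.31],[0,0,0.097],0]]' 40 && python3 -c "
from h import *
show()" && python3 -m pendant '[[[0,0,0],[0,0,0],50],[[0,0,0],[0,0,0],50],[[0,0,-0.3],[0,0,0],50],[[0,0,-0.6],[0,0,0],80],[[0,0,-0.6],[0,0,0],80]]'
python3 - <<'E'
from h import *
show();c=read_camera("wrist");cv2.imwrite("pics/w3.png",c["pixels"])
E
```

```text
t: 8.4
tcp_pos: [0.5187, -0.3658, 0.0621]
eef_rot: [[-0.567, 0.824, -0.002], [0.824, 0.567, -0.003], [-0.001, -0.003, -1.0]]
wrist_force: [-3.4, -5.6, -5.3]
gripper_width: 0.146
grasp_force: 40.5
t 8.40 tcp [ 0.5187 -0.3658  0.0621] yaw 124.53 F [-3.4 -5.6 -5.3] w 0.146 g 40.5 j [-0.61  0.58  0.18  1.17 -0.    0.36]
t: 9.02
tcp_pos: [0.5233, -0.3656, 0.1582]
eef_rot: [[-0.569, 0.822, 0.01], [0.822, 0.569, -0.006], [-0.011, 0.005, -1.0]]
wrist_force: [-1.0, 1.2, -0.0]
gripper_width: 0.802
grasp_force: 0.0
t 9.03 tcp [ 0.5233 -0.3656  0.1582] yaw 124.68 F [-1.   1.2 -0. ] w 0.802 g 0.0 j [-0.61  0.52  0.34  1.37  0.    0.36]
```

View pics/w3.png

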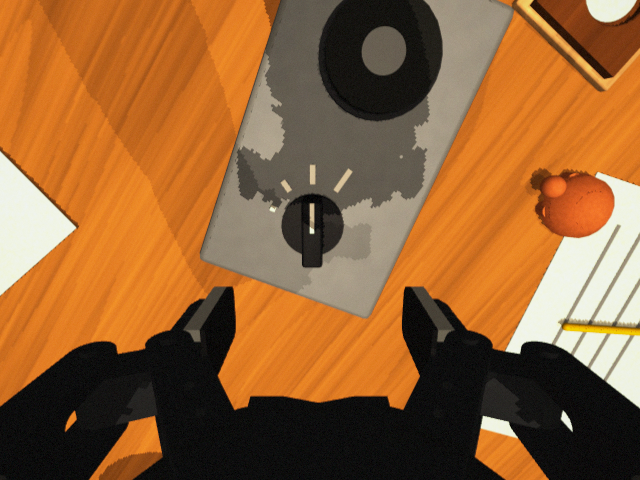

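The dial's line now points at the second bar, (312,175), so the dial stands at the second speed. Next I hover over the slim bottle with the fingers shut and use the scene camera to find the true tip height.

```bash
python3 -m pendant '[[[0.25,0.25,0],[0,0,-0.03],80],[[0.5,0.5,0],[0,0,-0.06],80],[[0.75,0.75,0],[0,0,-0.09],80],[[1,1,0],[0,0,-0.12],80],[[1,1,0],[0,0,-0.146],80],[[1,1,0],[0,0,-0.146],80],[[1,1,0],[0,0,-0.146],80]]' && python3 -m pendant '[[[0.2,0.4,0],[0,0,0],0],[[0.35,0.8,0],[0,0,0],0],[[0.46,1,0],[0,0,0],0],[[0.46,1,0],[0,0,0],0],[[0.46,1,0],[0,0,0],0]]' && python3 -m pendant '[[[0,0.33,0],[0,0,0],0],[[0,0.33,0],[0,0,0],0],[[0,0.33,0],[0,0,0],0]]'
python3 - <<'E'
from h import *
show();c=read_camera("scene");s=c["pixels"];w=read_camera("wrist")["pixels"]
p=get_obs()["tcp_pos"]
for dz in(0,.02,.04,.06):
    q=np.linalg.inv(c["T"])@np.append(p+np.array([0,0,dz]),1);print(dz,np.round([c["cx"]+c["fx"]*q[0]/q[2],c["cy"]+c["fy"]*q[1]/q[2]],1))
cv2.imwrite("pics/s4.png",np.hstack([cv2.resize(s[100:300,200:400],(500,500),interpolation=cv2.INTER_CUBIC),np.zeros((500,0,3),np.uint8)]))
cv2.imwrite("pics/w4.png",w)
E
```

```text
t: 9.95
tcp_pos: [0.5575, -0.1556, 0.1513]
eef_rot: [[-0.999, 0.052, -0.001], [0.052, 0.999, 0.0], [0.001, 0.0, -1.0]]
wrist_force: [-0.1, -0.5, 0.3]
gripper_width: 0.805
grasp_force: 0.0
t: 10.58
tcp_pos: [0.4967, -0.003, 0.152]
eef_rot: [[-0.999, 0.051, 0.001], [0.051, 0.999, -0.0], [-0.001, -0.0, -1.0]]
wrist_force: [0.9, -0.3, 0.3]
gripper_width: -0.002
grasp_force: 0.0
t: 10.95
tcp_pos: [0.4992, 0.0461, 0.1517]
eef_rot: [[-0.999, 0.051, -0.0], [0.051, 0.999, -0.001], [0.0, -0.001, -1.0]]
wrist_force: [0.5, -0.6, -0.8]
gripper_width: -0.002
grasp_force: 0.0
t 10.95 tcp [0.4992 0.0461 0.1517] yaw 177.1 F [ 0.5 -0.6 -0.8] w -0.002 g 0.0 j [ 0.09  0.26 -0.07  1.24 -0.    0.14]
0 [288.1 207.4]
0.02 [287.9 201.1]
0.04 [287.6 194.7]
0.06 [287.3 188.1]
```

View pics/s4.png

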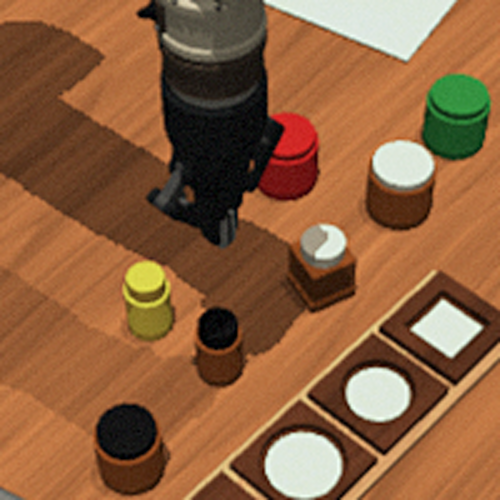

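The shut fingertips are at crop (222,243), which is scene pixel (289,197). That puts the real tips about 32 mm above the reported TCP. The slim bottle stands in front of them, at crop (219,345).

```bash
cat >> h.py <<'E'
def caps(name="scene"):
    c=read_camera(name);im=c["pixels"];T=c.get("T");o=get_obs()
    if T is None:T=wristT(c,o)
    return c,im,T
E
python3 - <<'E'
from h import *
c,im,T=caps("scene");hsv=cv2.cvtColor(im,cv2.COLOR_BGR2HSV);H,S,V=cv2.split(hsv)
roi=np.zeros_like(V);roi[150:300,225:385]=1
for nm,m in(("blk",V<45),("wht",(S<60)&(V>110))):
    for k,A,r in blobs(m&(roi>0),100,1500):
        e=cv2.fitEllipse(k);print(nm,A,np.round(e[0],1),np.round(e[1],1),"z72",np.round(onz(c,*e[0],.072),4),"z66",np.round(onz(c,*e[0],.066),4))
c,im,T=caps("wrist");V=im.max(2);roi=np.zeros_like(V);roi[:,:]=1
for k,A,r in blobs((V<45),150,9000): print("w",A,np.round(r[0],1),np.round(r[1],1),np.round(onz(c,*r[0],.072,T),4))
E
```

```text
blk 381.5 [250.1 272.4] [21.2 23. ] z72 [ 0.5089 -0.0866] z66 [ 0.5059 -0.0842]
blk 184.5 [286.9 231. ] [14.8 16. ] z72 [0.4964 0.0417] z66 [0.4933 0.0449]
blk 1339.5 [286.5 167.7] [40.6 52.9] z72 [0.3711 0.182 ] z66 [0.3672 0.1861]
wht 623.0 [321.  285.9] [26.2 30.4] z72 [ 0.6404 -0.0173] z66 [ 0.6383 -0.0144]
wht 415.5 [350.7 257.4] [20.9 25.4] z72 [0.6443 0.0766] z66 [0.6422 0.0801]
wht 271.0 [376.1 230.9] [18.3 21.2] z72 [0.6445 0.1676] z66 [0.6423 0.1716]
wht 174.5 [329.2 196.7] [13.4 16.7] z72 [0.5053 0.1774] z66 [0.5023 0.1815]
wht 336.0 [360.7 165.2] [18. 24.] z72 [0.5012 0.3032] z66 [0.4981 0.3081]
w 1385.0 [155.5 239.5] [66.5 63.6] [ 0.4999 -0.0754]
w 1338.0 [317.7 217.5] [43.6 46.6] [0.4892 0.0466]
```

View pics/w4.png

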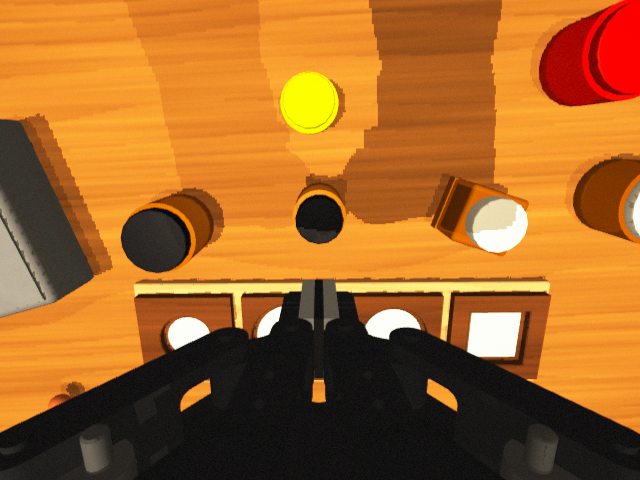

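The wrist view shows the slim cap at (318,217) between the stout (155,240) and square (497,225) caps, with yellow at (310,102). I'll pick it now.

```bash
python3 -m pendant '[[[0.038,-0.006,0],[0,0,0],85],[[0.038,-0.006,0],[0,0,0],85],[[0.038,-0.006,0.25],[0,0,0],85],[[0.038,-0.006,0.5],[0,0,0],85],[[0.038,-0.006,0.7],[0,0,0],85],[[0.038,-0.006,0.85],[0,0,0],85],[[0.038,-0.006,0.95],[0,0,0],85],[[0.038,-0.006,0.95],[0,0,0],85]]' && python3 -m pendant '[[[0,0,0.05],[0,0,0],85],[[0,0,0.1],[0,0,0],85],[[0,0,0.14],[0,0,0],85],[[0,0,0.14],[0,0,0],85],[[0,0,0.14],[0,0,0],0],[[0,0,0.14],[0,0,0],0],[[0,0,0.14],[0,0,0],0],[[0,0,0.14],[0,0,0],0],[[0,0,0.14],[0,0,0],0]]' 60
python3 - <<'E'
from h import *
show()
c,im,T=caps("scene");cv2.imwrite("pics/s5.png",cv2.resize(im[100:300,200:400],(500,500),interpolation=cv2.INTER_CUBIC))
E
```

```text
t: 12.15
tcp_pos: [0.4921, 0.0465, 0.0086]
eef_rot: [[-0.999, 0.049, -0.002], [0.049, 0.999, -0.0], [0.002, -0.0, -1.0]]
wrist_force: [1.1, 0.0, 0.6]
gripper_width: 0.848
grasp_force: 0.0
t: 13.28
tcp_pos: [0.4937, 0.0466, -0.011]
eef_rot: [[-0.999, 0.049, 0.001], [0.049, 0.999, 0.0], [-0.001, 0.0, -1.0]]
wrist_force: [0.2, -0.3, 5.6]
gripper_width: 0.47
grasp_force: 60.6
t 13.28 tcp [ 0.4937  0.0466 -0.011 ] yaw 177.2 F [ 0.2 -0.3  5.6] w 0.47 g 60.6 j [ 0.09  0.42 -0.32  0.83 -0.    0.14]
```

View pics/s5.png

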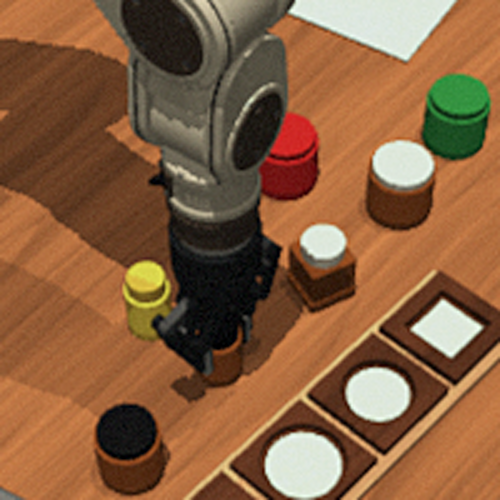

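It's gripped: the width of 0.47 is about 40 mm, and the bottle is upright. Now to the plate.

```bash
python3 -m pendant '[[[0,0,-0.15],[0,0,0],0],[[0,0,-0.4],[0,0,0],0],[[0,0,-0.65],[0,0,0],0],[[0,-0.1,-0.87],[0,0,0],0],[[0,-0.3,-0.87],[0,0,0],0],[[0,-0.6,-0.87],[0,0,0],0],[[0,-0.85,-0.87],[0,0,0],0],[[0,-1,-0.87],[0,0,0],0]]' && python3 -m pendant '[[[-0.03,-0.25,0],[0,0,0],0],[[-0.05,-0.5,0],[0,0,0],0],[[-0.07,-0.75,0],[0,0,0],0],[[-0.07,-0.9,0],[0,0,0],0],[[-0.07,-0.936,0],[0,0,0],0],[[-0.07,-0.936,0],[0,0,0],0],[[-0.07,-0.936,0],[0,0,0],0]]' && python3 -m pendant '[[[0,0,0.1],[0,0,0],0],[[0,0,0.2],[0,0,0],0],[[0,0,0.24],[0,0,0],0],[[0,0,0.28],[0,0,0],0],[[0,0,0.31],[0,0,0],0],[[0,0,0.33],[0,0,0],0],[[0,0,0.34],[0,0,0],0],[[0,0,0.34],[0,0,0],0]]'
python3 -c "
from h import *
show()"
```

```text
t: 14.32
tcp_pos: [0.4845, -0.1047, 0.1179]
eef_rot: [[-0.999, 0.05, -0.002], [0.05, 0.999, 0.0], [0.002, 0.0, -1.0]]
wrist_force: [0.0, 0.7, -1.9]
gripper_width: 0.47
grasp_force: 60.9
t: 15.2
tcp_pos: [0.4891, -0.2428, 0.1187]
eef_rot: [[-0.999, 0.048, -0.001], [0.048, 0.999, 0.001], [0.001, 0.001, -1.0]]
wrist_force: [0.3, -0.5, -2.2]
gripper_width: 0.471
grasp_force: 61.0
t: 16.2
tcp_pos: [0.4893, -0.2438, 0.0694]
eef_rot: [[-0.999, 0.049, 0.001], [0.049, 0.999, 0.0], [-0.001, 0.0, -1.0]]
wrist_force: [-4.2, 2.7, 8.7]
gripper_width: 0.473
grasp_force: 61.5
t 16.20 tcp [ 0.4893 -0.2438  0.0694] yaw 177.2 F [-4.2  2.7  8.7] w 0.473 g 61.5 j [-0.46  0.41 -0.08  1.07  0.   -0.41]
```

```bash
python3 -m pendant '[[[0,0,0.01],[0,0,0],0],[[0,0,0.02],[0,0,0],0],[[0,0,0.03],[0,0,0],0],[[0,0,0.03],[0,0,0],0],[[0,0,0.03],[0,0,0],0],[[0,0,0.03],[0,0,0],0],[[0,0,0.03],[0,0,0],0],[[0,0,0.03],[0,0,0],0]]'
```

```text
t: 17.2
tcp_pos: [0.4898, -0.244, 0.0685]
eef_rot: [[-0.999, 0.049, 0.004], [0.049, 0.999, -0.001], [-0.004, -0.001, -1.0]]
wrist_force: [-8.7, 5.1, 25.9]
gripper_width: 0.472
grasp_force: 63.6
```

```bash
python3 -m pendant '[[[0,0,0],[0,0,0],0],[[0,0,0],[0,0,0],0],[[0,0,0],[0,0,0],0],[[0,0,0],[0,0,0],0],[[0,0,0],[0,0,0],0],[[0,0,0],[0,0,0],0],[[0,0,-0.1],[0,0,0],0],[[0,0,-0.25],[0,0,0],0],[[-0.05,0.08,-0.35],[0,0,0],0],[[-0.25,0.35,-0.35],[0,0,0],0],[[-0.45,0.65,-0.35],[0,0,0],0],[[-0.7,0.9,-0.35],[0,0,0],0],[[-0.788,1,-0.35],[0,0,0],0],[[-0.788,1,-0.35],[0,0,0],0]]' && python3 -m pendant '[[[0,0.08,0.1],[0,0,0],0],[[0,0.08,0.2],[0,0,0],0],[[0,0.08,0.2],[0,0,0],0],[[0,0.08,0.2],[0,0,0],0]]'
python3 - <<'E'
from h import *
show()
c,im,T=caps("wrist");print()
hsv=cv2.cvtColor(im,cv2.COLOR_BGR2HSV);H,S,V=cv2.split(hsv)
for k,A,r in blobs((S<60)&(V>110),150,6000): print("w",A,np.round(r[0],1),np.round(r[1],1),np.round(onz(c,*r[0],.012,T),4))
cv2.imwrite("pics/w6.png",im)
E
```

```text
t: 18.95
tcp_pos: [0.6153, -0.099, 0.1153]
eef_rot: [[-0.999, 0.047, -0.0], [0.047, 0.999, -0.0], [0.0, -0.0, -1.0]]
wrist_force: [-0.6, 0.1, -2.3]
gripper_width: 0.472
grasp_force: 60.9
t: 19.45
tcp_pos: [0.6149, -0.0886, 0.0858]
eef_rot: [[-0.999, 0.05, -0.0], [0.05, 0.999, -0.0], [0.0, -0.0, -1.0]]
wrist_force: [0.5, -1.0, -1.7]
gripper_width: 0.478
grasp_force: 60.9
t 19.45 tcp [ 0.6149 -0.0886  0.0858] yaw 177.15 F [ 0.5 -1.  -1.7] w 0.478 g 60.9 j [-0.14  0.54  0.17  1.2  -0.   -0.09]

w 1262.0 [163.1 448.3] [ 22.7 100.4] [ 0.802  -0.2319]
w 240.5 [125.5 404.6] [12.5 28.9] [ 0.756  -0.2561]
w 4626.5 [595.8 229.8] [70.  84.9] [0.6235 0.1133]
```

View pics/w6.png

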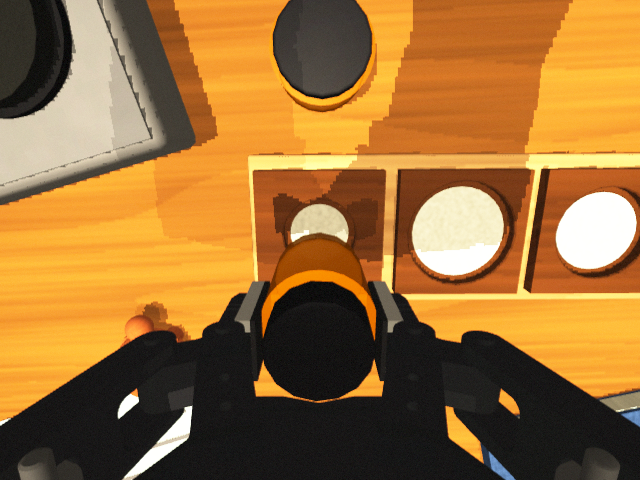

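The bottle hangs upright with its cap at (319,342), over the slim recess at (320,230). The wide footprint is at (461,230). A quick numeric check before lowering.

```bash
python3 - <<'E'
from h import *
c,im,T=caps("wrist");V=im.max(2)
print("cap",onz(c,319.5,342,.169,T),"slimslot y edges",onz(c,286,232,.02,T),onz(c,354,232,.02,T),"top rim",onz(c,319,196,.02,T))
print("block corners L/R top edge", onz(c,252,170,.02,T),onz(c,386,170,.02,T),"bottom", onz(c,255,292,.02,T))
print("wide",onz(c,461,231,.012,T),"stout",onz(c,597,229.8,.012,T))
E
```

```text
cap [ 0.61067545 -0.08733778] slimslot y edges [ 0.61254643 -0.11068019] [ 0.61487853 -0.06276123] top rim [ 0.58818816 -0.08619428]
block corners L/R top edge [ 0.56839262 -0.13047775] [ 0.57278901 -0.04021541] bottom [ 0.65704405 -0.13684036]
wide [0.61998332 0.01572829] stout [0.62388597 0.11441693]
```

```bash
python3 -m pendant '[[[-0.016,0,0.15],[0,0,0],0],[[-0.016,0,0.3],[0,0,0],0],[[-0.016,0,0.42],[0,0,0],0],[[-0.016,0,0.47],[0,0,0],0],[[-0.016,0,0.51],[0,0,0],0],[[-0.016,0,0.54],[0,0,0],0],[[-0.016,0,0.54],[0,0,0],0]]'; python3 -m pendant '[[[0,0,0.01],[0,0,0],0],[[0,0,0.02],[0,0,0],0],[[0,0,0.03],[0,0,0],0],[[0,0,0.03],[0,0,0],0]]'
```

```text
t: 20.42
tcp_pos: [0.6178, -0.088, 0.0051]
eef_rot: [[-0.999, 0.049, 0.0], [0.049, 0.999, -0.0], [-0.0, -0.0, -1.0]]
wrist_force: [-0.7, 0.5, -1.1]
gripper_width: 0.476
grasp_force: 60.9
t: 20.92
tcp_pos: [0.6178, -0.088, 0.001]
eef_rot: [[-0.999, 0.049, 0.001], [0.049, 0.999, -0.0], [-0.001, -0.0, -1.0]]
wrist_force: [-1.3, -1.1, 2.9]
gripper_width: 0.469
grasp_force: 61.4
```

It's seated. Release, then hover so the camera looks straight down on the square bottle.

```bash
python3 -m pendant '[[[0,0,0],[0,0,0],62],[[0,0,0],[0,0,0],62],[[0,0,0],[0,0,0],62],[[0,0,-0.2],[0,0,0],62],[[0,0,-0.5],[0,0,0],62],[[0.1,0.2,-0.8],[0,0,0],80],[[0.2,0.5,-1],[0,0,0],80],[[0.3,0.8,-1],[0,0,0],80],[[0.4,1,-1],[0,0,0],80]]' && python3 -m pendant '[[[0.007,0.3,0],[0,0,0],80],[[0.007,0.6,0],[0,0,0],80],[[0.007,0.755,0],[0,0,0],80],[[0.007,0.755,0],[0,0,0],80],[[0.007,0.755,0],[0,0,0],80]]'
python3 - <<'E'
from h import *
show()
c,im,T=caps("wrist");cv2.imwrite("pics/w7.png",im)
hsv=cv2.cvtColor(im,cv2.COLOR_BGR2HSV);H,S,V=cv2.split(hsv)
for k,A,r in blobs((S<70)&(V>110),300,9000): print("w",A,np.round(r[0],1),np.round(r[1],1),round(r[2],1),"z70",np.round(onz(c,*r[0],.07,T),4),"z12",np.round(onz(c,*r[0],.012,T),4))
c,im,T=caps("top");cv2.imwrite("pics/t7.png",im)
V=im.max(2)
for k,A,r in blobs(V<45,60,600): print("top",A,np.round(r[0],1),np.round(onz(c,*r[0],.084),4))
E
```

```text
t: 22.05
tcp_pos: [0.565, 0.0666, 0.1512]
eef_rot: [[-0.999, 0.048, 0.002], [0.048, 0.999, 0.0], [-0.002, 0.001, -1.0]]
wrist_force: [-0.8, -0.2, -0.4]
gripper_width: 0.8
grasp_force: 0.0
t: 22.68
tcp_pos: [0.5695, 0.1769, 0.1502]
eef_rot: [[-0.999, 0.05, -0.001], [0.05, 0.999, -0.001], [0.001, -0.001, -1.0]]
wrist_force: [0.6, 0.7, 0.3]
gripper_width: 0.798
grasp_force: 0.0
t 22.68 tcp [0.5695 0.1769 0.1502] yaw 177.15 F [0.6 0.7 0.3] w 0.798 g 0.0 j [ 0.3   0.45  0.2   1.32 -0.    0.35]
w 2396.5 [359. 274.] [48. 52.] 90.0 z70 [0.6058 0.2065] z12 [0.6281 0.2122]
w 2607.0 [252.  274.5] [60.4 56.3] 26.6 z70 [0.6021 0.1243] z12 [0.6237 0.1119]
w 3561.0 [145.  274.5] [65. 70.] 90.0 z70 [0.5981 0.0421] z12 [0.6187 0.0115]
w 4089.5 [605.5 322.5] [169.  67.] 90.0 z70 [0.6566 0.402 ] z12 [0.6902 0.451 ]
w 2691.0 [319.4 136.3] [59.9 58. ] 76.0 z70 [0.5025 0.1811] z12 [0.5019 0.1812]
w 2359.0 [529.5 111.3] [82.9 38.8] 79.0 z70 [0.4931 0.3252] z12 [0.4905 0.3572]
top 316.0 [364. 267.] [ 0.5021 -0.0793]
top 183.0 [408.4 280.8] [ 0.4697 -0.1777]
top 318.0 [490.5 258.5] [ 0.5181 -0.3654]
top 159.0 [366.  217.5] [ 0.6159 -0.0873]
top 69.5 [471.8 126.6] [ 0.8325 -0.343 ]
```

View pics/w7.png

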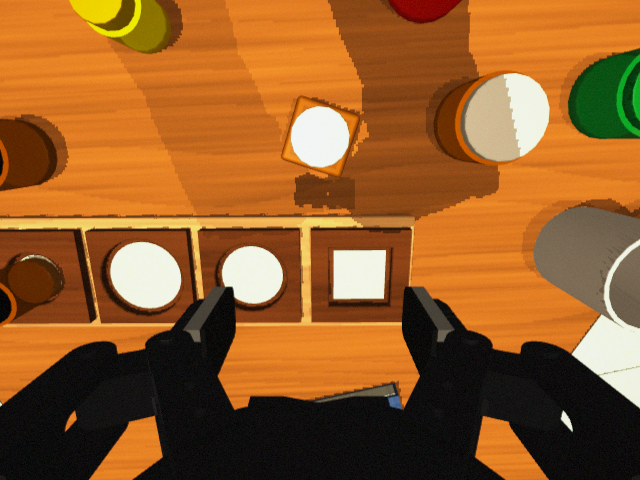

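Looking down, the square bottle's body has corners near (300,96), (360,116) and (282,157), so it is turned about 17° clockwise. The slim bottle stands in its recess at the left edge. The recesses lie along the image axes at this yaw: square footprint (359,274), stout (252,274) and wide (145,274).

```bash
python3 -m pendant '[[[0.2,0.005,0],[0,0,0.025],82],[[0.444,0.005,0],[0,0,0.048],82],[[0.444,0.005,0.2],[0,0,0.048],82],[[0.444,0.005,0.45],[0,0,0.048],82],[[0.444,0.005,0.7],[0,0,0.048],82],[[0.444,0.005,0.9],[0,0,0.048],82],[[0.444,0.005,0.98],[0,0,0.048],82],[[0.444,0.005,0.98],[0,0,0.048],82]]' && python3 -m pendant '[[[0,0,0.05],[0,0,0],82],[[0,0,0.1],[0,0,0],82],[[0,0,0.1],[0,0,0],82],[[0,0,0.1],[0,0,0],0],[[0,0,0.1],[0,0,0],0],[[0,0,0.1],[0,0,0],0],[[0,0,0.1],[0,0,0],0],[[0,0,0.1],[0,0,0],0]]' 60
python3 -c "
from h import *
show()"
```

```text
t: 23.78
tcp_pos: [0.5028, 0.1811, 0.0031]
eef_rot: [[-0.939, 0.344, -0.001], [0.344, 0.939, -0.001], [0.001, -0.001, -1.0]]
wrist_force: [0.6, -0.4, -0.0]
gripper_width: 0.818
grasp_force: 0.0
t: 24.78
tcp_pos: [0.5036, 0.1821, -0.011]
eef_rot: [[-0.939, 0.343, 0.001], [0.343, 0.939, 0.0], [-0.001, 0.001, -1.0]]
wrist_force: [0.5, 0.4, 4.6]
gripper_width: 0.553
grasp_force: 63.5
t 24.77 tcp [ 0.5036  0.1821 -0.011 ] yaw 159.93 F [0.5 0.4 4.6] w 0.553 g 63.5 j [ 0.35  0.48 -0.21  0.87  0.    0.7 ]
```

```bash
python3 -m pendant '[[[0,0,-0.15],[0,0,0],0],[[0,0,-0.4],[0,0,0],0],[[0,0,-0.65],[0,0,0],0],[[-0.03,-0.1,-0.87],[0,0,-0.02],0],[[-0.1,-0.3,-0.87],[0,0,-0.048],0],[[-0.2,-0.6,-0.87],[0,0,-0.048],0],[[-0.3,-0.85,-0.87],[0,0,-0.048],0],[[-0.34,-1,-0.87],[0,0,-0.048],0]]' && python3 -m pendant '[[[0,-0.25,0],[0,0,0],0],[[0,-0.5,0],[0,0,0],0],[[-0.02,-0.75,0],[0,0,0],0],[[-0.02,-0.9,0],[0,0,0],0],[[-0.02,-1,0],[0,0,0],0]]' && python3 -m pendant '[[[0,-0.25,0],[0,0,0],0],[[0,-0.5,0],[0,0,0],0],[[0,-0.7,0],[0,0,0],0],[[0,-0.79,0],[0,0,0],0],[[0,-0.79,0],[0,0,0],0],[[0,-0.79,0],[0,0,0],0]]'
```

```text
t: 25.78
tcp_pos: [0.4984, 0.0216, 0.1179]
eef_rot: [[-0.999, 0.051, -0.002], [0.051, 0.999, -0.0], [0.002, -0.001, -1.0]]
wrist_force: [-0.3, -0.3, -1.2]
gripper_width: 0.553
grasp_force: 62.8
t: 26.4
tcp_pos: [0.4941, -0.1274, 0.118]
eef_rot: [[-0.999, 0.05, -0.002], [0.05, 0.999, 0.001], [0.002, 0.001, -1.0]]
wrist_force: [0.1, -0.8, -2.0]
gripper_width: 0.553
grasp_force: 62.8
t: 27.15
tcp_pos: [0.4892, -0.2436, 0.1187]
eef_rot: [[-0.999, 0.048, -0.001], [0.048, 0.999, 0.001], [0.001, 0.001, -1.0]]
wrist_force: [0.6, 1.2, -1.3]
gripper_width: 0.548
grasp_force: 62.8
```

```bash
python3 -m pendant '[[[0,0,0.1],[0,0,0],0],[[0,0,0.2],[0,0,0],0],[[0,0,0.26],[0,0,0],0],[[0,0,0.3],[0,0,0],0],[[0,0,0.33],[0,0,0],0],[[0,0,0.35],[0,0,0],0],[[0,0,0.37],[0,0,0],0],[[0,0,0.37],[0,0,0],0],[[0,0,0.37],[0,0,0],0],[[0,0,0.37],[0,0,0],0]]' && python3 -m pendant '[[[0,0,0],[0,0,0],0],[[0,0,0],[0,0,0],0],[[0,0,0],[0,0,0],0],[[0,0,0],[0,0,0],0],[[0,0,0],[0,0,0],0],[[0,0,0],[0,0,0],0],[[0,0,0],[0,0,0],0],[[0,0,0],[0,0,0],0]]'
```

```text
t: 28.4
tcp_pos: [0.4894, -0.2445, 0.0684]
eef_rot: [[-0.999, 0.049, 0.003], [0.049, 0.999, -0.001], [-0.003, -0.0, -1.0]]
wrist_force: [-9.7, 7.0, 27.6]
gripper_width: 0.548
grasp_force: 66.5
t: 29.4
tcp_pos: [0.4893, -0.2445, 0.0684]
eef_rot: [[-0.999, 0.049, 0.003], [0.049, 0.999, -0.0], [-0.003, -0.0, -1.0]]
wrist_force: [-9.3, 6.5, 27.4]
gripper_width: 0.549
grasp_force: 66.5
```

```bash
python3 -m pendant '[[[0,0,-0.1],[0,0,0],0],[[0,0,-0.25],[0,0,0],0],[[0,0.1,-0.37],[0,0,0],0],[[0,0.4,-0.37],[0,0,0],0],[[-0.05,0.75,-0.37],[0,0,0],0],[[-0.1,1,-0.37],[0,0,0],0]]' && python3 -m pendant '[[[-0.1,0.3,0],[0,0,0],0],[[-0.25,0.65,0],[0,0,0],0],[[-0.35,1,0],[0,0,0],0]]' && python3 -m pendant '[[[-0.1,0.3,0],[0,0,0],0],[[-0.2,0.65,0],[0,0,0],0],[[-0.33,0.9,0],[0,0,0],0],[[-0.33,1,0],[0,0,0],0]]' && python3 -m pendant '[[[0,0.083,0.1],[0,0,0],0],[[0,0.083,0.2],[0,0,0],0],[[0,0.083,0.2],[0,0,0],0],[[0,0.083,0.2],[0,0,0],0]]'
python3 - <<'E'
from h import *
show()
c,im,T=caps("wrist");cv2.imwrite("pics/w8.png",im)
hsv=cv2.cvtColor(im,cv2.COLOR_BGR2HSV);H,S,V=cv2.split(hsv)
for k,A,r in blobs((S<70)&(V>110),300,12000):
  e=cv2.boundingRect(k);print("w",A,np.round(r[0],1),e,"z12",np.round(onz(c,*r[0],.012,T),4),"z167",np.round(onz(c,*r[0],.167,T),4))
E
```

```text
t: 30.15
tcp_pos: [0.5117, -0.0931, 0.1191]
eef_rot: [[-0.999, 0.048, 0.0], [0.048, 0.999, 0.001], [-0.0, 0.001, -1.0]]
wrist_force: [0.5, -0.4, -1.8]
gripper_width: 0.553
grasp_force: 62.9
t: 30.52
tcp_pos: [0.5721, 0.054, 0.1191]
eef_rot: [[-0.999, 0.049, 0.001], [0.049, 0.999, 0.0], [-0.001, 0.0, -1.0]]
wrist_force: [0.8, -0.3, -2.2]
gripper_width: 0.548
grasp_force: 62.9
t: 31.02
tcp_pos: [0.6284, 0.2023, 0.1181]
eef_rot: [[-0.999, 0.046, -0.0], [0.046, 0.999, 0.0], [0.0, 0.0, -1.0]]
wrist_force: [0.4, -0.1, -1.7]
gripper_width: 0.549
grasp_force: 62.8
t: 31.52
tcp_pos: [0.6287, 0.2101, 0.0889]
eef_rot: [[-0.999, 0.05, -0.0], [0.05, 0.999, -0.0], [0.0, -0.0, -1.0]]
wrist_force: [0.4, -0.1, -0.6]
gripper_width: 0.548
grasp_force: 62.8
t 31.52 tcp [0.6287 0.2101 0.0889] yaw 177.11 F [ 0.4 -0.1 -0.6] w 0.548 g 62.8 j [ 0.32  0.62  0.32  1.27 -0.    0.37]
w 5894.0 [601. 348.] (563, 273, 77, 151) z12 [0.7375 0.4336] z167 [0.6339 0.3023]
w 4471.5 [183.7 230.5] (145, 193, 78, 76) z12 [0.6238 0.1119] z167 [0.5882 0.173 ]
w 6047.0 [ 47.5 231. ] (2, 188, 92, 87) z12 [0.6193 0.0117] z167 [0.5864 0.1327]
w 1370.0 [543.  23.] (519, 0, 49, 47) z12 [0.4997 0.3606] z167 [0.5383 0.273 ]
```

```bash
python3 - <<'E'
from h import *
c,im,T=caps("wrist");hsv=cv2.cvtColor(im,cv2.COLOR_BGR2HSV);H,S,V=cv2.split(hsv)
roi=np.zeros_like(V);roi[270:420,240:400]=1
for k,A,r in blobs((S<90)&(V>60)&(roi>0),300,20000): print(A,np.round(r[0],1),cv2.boundingRect(k),onz(c,*r[0],.17,T))
E
```

```text
12737.5 [316.5 339.6] (253, 276, 131, 127) [0.62481236 0.21068642]
```

```bash
python3 -m pendant '[[[-0.01,0.008,0.15],[0,0,0],0],[[-0.01,0.008,0.3],[0,0,0],0],[[-0.01,0.008,0.43],[0,0,0],0],[[-0.01,0.008,0.5],[0,0,0],0],[[-0.01,0.008,0.54],[0,0,0],0],[[-0.01,0.008,0.565],[0,0,0],0],[[-0.01,0.008,0.565],[0,0,0],0]]'; python3 -m pendant '[[[0,0,0.01],[0,0,0],0],[[0,0,0.02],[0,0,0],0],[[0,0,0.03],[0,0,0],0],[[0,0,0.03],[0,0,0],0]]'
```

```text
t: 32.5
tcp_pos: [0.6306, 0.2125, 0.0045]
eef_rot: [[-0.999, 0.049, 0.001], [0.049, 0.999, 0.0], [-0.001, 0.0, -1.0]]
wrist_force: [-0.2, 0.6, -2.2]
gripper_width: 0.551
grasp_force: 62.8
t: 33.0
tcp_pos: [0.6307, 0.2126, 0.001]
eef_rot: [[-0.999, 0.049, 0.001], [0.049, 0.999, 0.0], [-0.001, 0.0, -1.0]]
wrist_force: [-2.5, -1.0, 4.8]
gripper_width: 0.547
grasp_force: 63.5
```

```bash
python3 -m pendant '[[[0,0,0],[0,0,0],72],[[0,0,0],[0,0,0],72],[[0,0,0],[0,0,0],72],[[0,0,-0.2],[0,0,0],72],[[0,0,-0.5],[0,0,0],72],[[0,-0.1,-0.8],[0,0,0],100],[[0.1,-0.4,-1],[0,0,0],100],[[0.2,-0.7,-1],[0,0,0],100],[[0.3,-1,-1],[0,0,0],100]]' && python3 -m pendant '[[[0.004,-0.3,0],[0,0,0],100],[[0.004,-0.6,0],[0,0,0],100],[[0.004,-0.9,0],[0,0,0],100],[[0.004,-0.977,0],[0,0,0],100],[[0.004,-0.977,0],[0,0,0],100],[[0.004,-0.977,0],[0,0,0],100]]'
cat > cap.py <<'E'
from h import *
show()
c,im,T=caps("wrist");V=im.max(2);S=cv2.cvtColor(im,cv2.COLOR_BGR2HSV)[...,1]
roi=np.zeros_like(V);roi[40:240,200:440]=1
for nm,m in(("blk",V<70),("wht",(S<70)&(V>100))):
  for k,A,r in blobs(m&(roi>0),1500,15000): print(nm,A,np.round(r[0],1),cv2.boundingRect(k),"z65",np.round(onz(c,*r[0],.065,T),4))
c,im,T=caps("top");V=im.max(2);S=cv2.cvtColor(im,cv2.COLOR_BGR2HSV)[...,1];roi=np.zeros_like(V);roi[190:330,170:400]=1
for nm,m in(("blk",V<45),("wht",(S<60)&(V>120))):
  for k,A,r in blobs(m&(roi>0),60,700): print("top",nm,A,np.round(r[0],1),"z65",np.round(onz(c,*r[0],.065),4),"z83",np.round(onz(c,*r[0],.083),4))
E
python3 cap.py
```

```text
t: 34.12
tcp_pos: [0.5779, 0.0637, 0.1503]
eef_rot: [[-0.999, 0.048, 0.002], [0.048, 0.999, -0.0], [-0.002, 0.0, -1.0]]
wrist_force: [0.2, -0.6, 0.1]
gripper_width: 1.001
grasp_force: 0.0
t: 34.88
tcp_pos: [0.5704, -0.0803, 0.1496]
eef_rot: [[-0.999, 0.047, -0.0], [0.047, 0.999, 0.001], [0.0, 0.001, -1.0]]
wrist_force: [0.2, 0.3, 1.2]
gripper_width: 1.0
grasp_force: 0.0
t 34.88 tcp [ 0.5704 -0.0803  0.1496] yaw 177.28 F [0.2 0.3 1.2] w 1.0 g 0.0 j [-0.14  0.41  0.13  1.29  0.   -0.09]
blk 3907.5 [312.5 135.5] (278, 99, 70, 74) z65 [ 0.5026 -0.0806]
top blk 383.5 [348.8 215.2] z65 [ 0.6262 -0.0498] z83 [ 0.622  -0.0483]
top wht 486.5 [191.5 272. ] z65 [0.4979 0.3104] z83 [0.4954 0.307 ]
top wht 533.5 [322. 223.] z65 [0.6084 0.0126] z83 [0.6044 0.0132]
top wht 399.5 [280.5 221. ] z65 [0.6141 0.1083] z83 [0.6101 0.1076]
top wht 220.0 [235. 212.] z65 [0.6366 0.2134] z83 [0.6322 0.2113]
```

```bash
python3 -m pendant '[[[0.2,-0.01,0],[0,0,0],100],[[0.449,-0.023,0],[0,0,0],100],[[0.449,-0.023,0.2],[0,0,0],100],[[0.449,-0.023,0.45],[0,0,0],100],[[0.449,-0.023,0.7],[0,0,0],100],[[0.449,-0.023,0.9],[0,0,0],100],[[0.449,-0.023,0.98],[0,0,0],100],[[0.449,-0.023,0.98],[0,0,0],100]]' && python3 -m pendant '[[[0,0,0.05],[0,0,0],100],[[0,0,0.1],[0,0,0],100],[[0,0,0.1],[0,0,0],100],[[0,0,0.1],[0,0,0],0],[[0,0,0.1],[0,0,0],0],[[0,0,0.1],[0,0,0],0],[[0,0,0.1],[0,0,0],0],[[0,0,0.1],[0,0,0],0]]' 60
python3 -c "
from h import *
show()"
```

```text
t: 35.98
tcp_pos: [0.5026, -0.081, 0.0023]
eef_rot: [[-0.999, 0.048, -0.001], [0.048, 0.999, 0.0], [0.001, 0.0, -1.0]]
wrist_force: [-0.1, -0.8, -0.1]
gripper_width: 0.998
grasp_force: 0.0
t: 36.98
tcp_pos: [0.5036, -0.0818, -0.0117]
eef_rot: [[-0.999, 0.049, 0.002], [0.049, 0.999, -0.0], [-0.002, -0.0, -1.0]]
wrist_force: [-0.1, -0.3, 5.0]
gripper_width: 0.646
grasp_force: 64.0
t 36.98 tcp [ 0.5036 -0.0818 -0.0117] yaw 177.19 F [-0.1 -0.3  5. ] w 0.646 g 64.0 j [-0.16  0.44 -0.28  0.84  0.   -0.11]
```

```bash
python3 -m pendant '[[[0,0,-0.15],[0,0,0],0],[[0,0,-0.4],[0,0,0],0],[[0,0,-0.65],[0,0,0],0],[[0.04,-0.1,-0.87],[0,0,0],0],[[0.04,-0.35,-0.87],[0,0,0],0],[[0.04,-0.65,-0.87],[0,0,0],0],[[0.04,-0.9,-0.87],[0,0,0],0],[[0.04,-1,-0.87],[0,0,0],0]]' && python3 -m pendant '[[[0,-0.091,0],[0,0,0],0],[[0,-0.091,0],[0,0,0],0],[[0,-0.091,0.1],[0,0,0],0],[[0,-0.091,0.2],[0,0,0],0],[[0,-0.091,0.26],[0,0,0],0],[[0,-0.091,0.3],[0,0,0],0],[[0,-0.091,0.33],[0,0,0],0],[[0,-0.091,0.35],[0,0,0],0],[[0,-0.091,0.37],[0,0,0],0],[[0,-0.091,0.37],[0,0,0],0],[[0,-0.091,0.37],[0,0,0],0],[[0,-0.091,0.37],[0,0,0],0]]' && python3 -m pendant '[[[0,0,0],[0,0,0],0],[[0,0,0],[0,0,0],0],[[0,0,0],[0,0,0],0],[[0,0,0],[0,0,0],0],[[0,0,0],[0,0,0],0],[[0,0,0],[0,0,0],0],[[0,0,0],[0,0,0],0],[[0,0,0],[0,0,0],0]]'
```

```text
t: 37.98
tcp_pos: [0.4886, -0.2327, 0.1172]
eef_rot: [[-0.999, 0.051, -0.002], [0.051, 0.999, 0.001], [0.002, 0.001, -1.0]]
wrist_force: [0.0, -0.1, -2.0]
gripper_width: 0.648
grasp_force: 64.1
t: 39.48
tcp_pos: [0.4893, -0.2444, 0.0678]
eef_rot: [[-0.999, 0.049, 0.004], [0.049, 0.999, -0.0], [-0.004, -0.0, -1.0]]
wrist_force: [-9.6, 6.0, 26.9]
gripper_width: 0.648
grasp_force: 67.2
t: 40.48
tcp_pos: [0.4893, -0.2444, 0.0678]
eef_rot: [[-0.999, 0.049, 0.004], [0.049, 0.999, -0.0], [-0.004, -0.0, -1.0]]
wrist_force: [-10.9, 6.6, 28.2]
gripper_width: 0.655
grasp_force: 67.2
```

```bash
python3 -m pendant '[[[0,0,-0.1],[0,0,0],0],[[0,0,-0.25],[0,0,0],0],[[0,0.1,-0.37],[0,0,0],0],[[-0.05,0.4,-0.37],[0,0,0],0],[[-0.1,0.75,-0.37],[0,0,0],0],[[-0.2,1,-0.37],[0,0,0],0]]' && python3 -m pendant '[[[-0.15,0.3,0],[0,0,0],0],[[-0.3,0.65,0],[0,0,0],0],[[-0.4,1,0],[0,0,0],0]]' && python3 -m pendant '[[[-0.1,0.3,0],[0,0,0],0],[[-0.196,0.418,0],[0,0,0],0],[[-0.196,0.418,0.1],[0,0,0],0],[[-0.196,0.418,0.2],[0,0,0],0],[[-0.196,0.418,0.2],[0,0,0],0],[[-0.196,0.418,0.2],[0,0,0],0]]'
python3 - <<'E'
from h import *
show()
c,im,T=caps("wrist");V=im.max(2);S=cv2.cvtColor(im,cv2.COLOR_BGR2HSV)[...,1]
for k,A,r in blobs((S<70)&(V>110),300,12000):print("w",A,np.round(r[0],1),cv2.boundingRect(k),"z12",np.round(onz(c,*r[0],.012,T),4))
roi=np.zeros_like(V);roi[255:425,232:405]=1
for k,A,r in blobs((V<60)&(roi>0),300,40000): print("cap",A,np.round(r[0],1),cv2.boundingRect(k))
cv2.imwrite("pics/w9.png",im)
E
```

```text
t: 41.22
tcp_pos: [0.5259, -0.0937, 0.1184]
eef_rot: [[-0.999, 0.048, -0.0], [0.048, 0.999, 0.001], [0.0, 0.001, -1.0]]
wrist_force: [0.4, -0.5, -1.0]
gripper_width: 0.655
grasp_force: 64.2
t: 41.6
tcp_pos: [0.5942, 0.053, 0.1182]
eef_rot: [[-0.999, 0.049, 0.001], [0.049, 0.999, 0.0], [-0.001, 0.0, -1.0]]
wrist_force: [-0.2, -0.1, -1.8]
gripper_width: 0.648
grasp_force: 64.2
t: 42.35
tcp_pos: [0.6255, 0.1106, 0.0881]
eef_rot: [[-0.999, 0.05, -0.001], [0.05, 0.999, -0.0], [0.001, -0.0, -1.0]]
wrist_force: [-0.1, 0.2, -2.1]
gripper_width: 0.647
grasp_force: 64.2
t 42.35 tcp [0.6255 0.1106 0.0881] yaw 177.12 F [-0.1  0.2 -2.1] w 0.647 g 64.2 j [ 0.18  0.57  0.22  1.23 -0.    0.23]
w 4001.5 [504.7 261.9] (468, 226, 75, 72) z12 [0.6566 0.25  ]
w 366.0 [313.4 205.5] (292, 191, 44, 29) z12 [0.6067 0.1087]
w 6113.5 [183.  228.5] (138, 185, 91, 88) z12 [0.6191 0.0124]
cap 24008.5 [318. 344.] (232, 264, 173, 161)
```

View pics/w9.png

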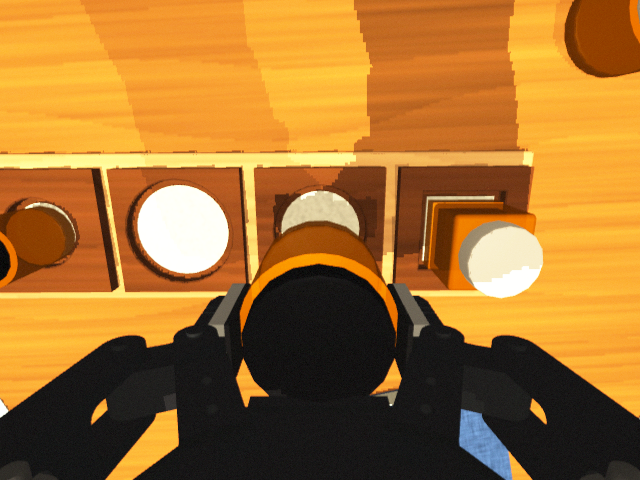

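The view shows the slim (left, at (40,235)) and the square (right, at (480,245)) upright in their recesses. The stout's cap at (319,340) is lined up with its recess, whose centre is near x=320. Lowering.

```bash
python3 -m pendant '[[[0,0.005,0.15],[0,0,0],0],[[0,0.005,0.3],[0,0,0],0],[[0,0.005,0.43],[0,0,0],0],[[0,0.005,0.5],[0,0,0],0],[[0,0.005,0.54],[0,0,0],0],[[0,0.005,0.565],[0,0,0],0],[[0,0.005,0.565],[0,0,0],0]]'; python3 -m pendant '[[[0,0,0.01],[0,0,0],0],[[0,0,0.02],[0,0,0],0],[[0,0,0.025],[0,0,0],0],[[0,0,0.025],[0,0,0],0]]'
```

```text
t: 43.28
tcp_pos: [0.6262, 0.1124, 0.0038]
eef_rot: [[-0.999, 0.049, 0.001], [0.049, 0.999, 0.0], [-0.001, 0.0, -1.0]]
wrist_force: [0.3, -0.0, -1.6]
gripper_width: 0.646
grasp_force: 64.2
t: 43.78
tcp_pos: [0.6261, 0.1124, 0.0004]
eef_rot: [[-0.999, 0.049, 0.001], [0.049, 0.999, 0.0], [-0.001, 0.0, -1.0]]
wrist_force: [-1.7, -0.4, 3.0]
gripper_width: 0.651
grasp_force: 64.6
```

```bash
python3 -m pendant '[[[0,0,0],[0,0,0],80],[[0,0,0],[0,0,0],80],[[0,0,0],[0,0,0],80],[[0,0,-0.2],[0,0,0],80],[[0,0,-0.5],[0,0,0],80],[[0.1,0.1,-0.8],[0,0,0],100],[[0.3,0.4,-1],[0,0,0],100],[[0.4,0.7,-1],[0,0,0],100],[[0.47,1,-1],[0,0,0],100]]' && python3 -m pendant '[[[0,0.2,0],[0,0,0],100],[[0,0.296,0],[0,0,0],100],[[0,0.296,0],[0,0,0],100],[[0,0.296,0],[0,0,0],100],[[0,0.296,0],[0,0,0],100]]'
python3 cap.py
```

```text
t: 44.9
tcp_pos: [0.5625, 0.267, 0.1508]
eef_rot: [[-0.999, 0.049, 0.002], [0.049, 0.999, 0.001], [-0.002, 0.001, -1.0]]
wrist_force: [0.9, 0.5, -0.3]
gripper_width: 0.997
grasp_force: 0.0
t: 45.52
tcp_pos: [0.5653, 0.3086, 0.1497]
eef_rot: [[-0.999, 0.051, -0.0], [0.051, 0.999, -0.0], [0.0, -0.0, -1.0]]
wrist_force: [0.8, 0.1, 0.6]
gripper_width: 0.998
grasp_force: 0.0
t 45.52 tcp [0.5653 0.3086 0.1497] yaw 177.1 F [0.8 0.1 0.6] w 0.998 g 0.0 j [ 0.5   0.55  0.36  1.38 -0.    0.55]
wht 4689.5 [313.  134.9] (278, 90, 78, 87) z65 [0.4971 0.3088]
top blk 157.0 [366. 217.] z65 [ 0.6215 -0.0894] z83 [ 0.6173 -0.0874]
top blk 319.0 [279.  214.5] z65 [0.6296 0.1117] z83 [0.6253 0.111 ]
top blk 332.0 [192.5 217.3] z65 [0.625  0.3111] z83 [0.6208 0.3076]
top wht 539.5 [322. 223.] z65 [0.6084 0.0126] z83 [0.6044 0.0132]
top wht 220.0 [235. 212.] z65 [0.6366 0.2134] z83 [0.6322 0.2113]
```

```bash
python3 -m pendant '[[[0.2,-0.01,0],[0,0,0],100],[[0.449,-0.01,0],[0,0,0],100],[[0.449,-0.01,0.2],[0,0,0],100],[[0.449,-0.01,0.4],[0,0,0],100],[[0.449,-0.01,0.6],[0,0,0],100],[[0.449,-0.01,0.8],[0,0,0],100],[[0.449,-0.01,0.95],[0,0,0],100],[[0.449,-0.01,0.98],[0,0,0],100],[[0.449,-0.01,0.98],[0,0,0],100]]' && python3 -m pendant '[[[0,0,0.05],[0,0,0],100],[[0,0,0.1],[0,0,0],100],[[0,0,0.1],[0,0,0],100],[[0,0,0.1],[0,0,0],0],[[0,0,0.1],[0,0,0],0],[[0,0,0.1],[0,0,0],0],[[0,0,0.1],[0,0,0],0]]' 60
python3 -c "
from h import *
show()"
```

```text
t: 46.75
tcp_pos: [0.498, 0.3117, 0.0031]
eef_rot: [[-0.999, 0.049, 0.0], [0.049, 0.999, 0.0], [-0.0, 0.0, -1.0]]
wrist_force: [0.4, -0.5, -0.6]
gripper_width: 1.002
grasp_force: 0.0
t: 47.62
tcp_pos: [0.4982, 0.3121, -0.0116]
eef_rot: [[-0.999, 0.049, 0.001], [0.049, 0.999, 0.001], [-0.001, 0.001, -1.0]]
wrist_force: [-0.2, 0.2, 5.4]
gripper_width: 0.753
grasp_force: 67.3
t 47.62 tcp [ 0.4982  0.3121 -0.0116] yaw 177.2 F [-0.2  0.2  5.4] w 0.753 g 67.3 j [ 0.56  0.57 -0.06  0.94 -0.    0.61]
```

```bash
python3 -m pendant '[[[0,0,-0.15],[0,0,0],0],[[0,0,-0.4],[0,0,0],0],[[0,0,-0.65],[0,0,0],0],[[0,-0.1,-0.87],[0,0,0],0],[[0,-0.35,-0.87],[0,0,0],0],[[0,-0.7,-0.87],[0,0,0],0],[[0,-1,-0.87],[0,0,0],0]]' && python3 -m pendant '[[[-0.02,-0.3,0],[0,0,0],0],[[-0.04,-0.65,0],[0,0,0],0],[[-0.06,-1,0],[0,0,0],0]]' && python3 -m pendant '[[[-0.02,-0.3,0],[0,0,0],0],[[-0.04,-0.65,0],[0,0,0],0],[[-0.06,-1,0],[0,0,0],0]]' && python3 -m pendant '[[[0,-0.3,0],[0,0,0],0],[[0,-0.6,0],[0,0,0],0],[[0,-0.71,0],[0,0,0],0],[[0,-0.71,0],[0,0,0],0],[[0,-0.71,0],[0,0,0],0],[[0,-0.71,0.1],[0,0,0],0],[[0,-0.71,0.2],[0,0,0],0],[[0,-0.71,0.26],[0,0,0],0]]'
```

```text
t: 48.5
tcp_pos: [0.489, 0.1601, 0.117]
eef_rot: [[-0.999, 0.049, -0.002], [0.049, 0.999, -0.001], [0.002, -0.001, -1.0]]
wrist_force: [0.8, -0.5, -2.1]
gripper_width: 0.755
grasp_force: 67.1
t: 48.88
tcp_pos: [0.4909, 0.0102, 0.1171]
eef_rot: [[-0.999, 0.048, -0.002], [0.048, 0.999, -0.0], [0.002, -0.0, -1.0]]
wrist_force: [0.6, -0.2, -3.0]
gripper_width: 0.749
grasp_force: 67.1
t: 49.25
tcp_pos: [0.4926, -0.1399, 0.1171]
eef_rot: [[-0.999, 0.049, -0.002], [0.049, 0.999, 0.001], [0.002, 0.001, -1.0]]
wrist_force: [0.5, -0.6, -2.9]
gripper_width: 0.755
grasp_force: 67.1
t: 50.25
tcp_pos: [0.4874, -0.2438, 0.0772]
eef_rot: [[-0.999, 0.048, -0.003], [0.048, 0.999, 0.001], [0.003, 0.001, -1.0]]
wrist_force: [0.4, 0.1, -3.0]
gripper_width: 0.752
grasp_force: 67.3
```

```bash
python3 -m pendant '[[[0,0,0.04],[0,0,0],0],[[0,0,0.07],[0,0,0],0],[[0,0,0.09],[0,0,0],0],[[0,0,0.11],[0,0,0],0],[[0,0,0.11],[0,0,0],0],[[0,0,0.11],[0,0,0],0],[[0,0,0.11],[0,0,0],0]]' && python3 -m pendant '[[[0,0,0],[0,0,0],0],[[0,0,0],[0,0,0],0],[[0,0,0],[0,0,0],0],[[0,0,0],[0,0,0],0],[[0,0,0],[0,0,0],0],[[0,0,0],[0,0,0],0],[[0,0,0],[0,0,0],0],[[0,0,0],[0,0,0],0]]'
```

```text
t: 51.12
tcp_pos: [0.4888, -0.2446, 0.0678]
eef_rot: [[-0.999, 0.049, 0.004], [0.049, 0.999, -0.0], [-0.004, -0.0, -1.0]]
wrist_force: [-10.6, 5.9, 27.1]
gripper_width: 0.751
grasp_force: 70.6
t: 52.12
tcp_pos: [0.4888, -0.2446, 0.0678]
eef_rot: [[-0.999, 0.049, 0.004], [0.049, 0.999, -0.0], [-0.004, -0.0, -1.0]]
wrist_force: [-10.2, 6.0, 26.4]
gripper_width: 0.751
grasp_force: 70.6
```

```bash
python3 -m pendant '[[[0,0,-0.1],[0,0,0],0],[[0,0,-0.25],[0,0,0],0],[[0,0.1,-0.37],[0,0,0],0],[[-0.1,0.4,-0.37],[0,0,0],0],[[-0.25,0.75,-0.37],[0,0,0],0],[[-0.4,1,-0.37],[0,0,0],0]]' && python3 -m pendant '[[[-0.15,0.3,0],[0,0,0],0],[[-0.35,0.65,0],[0,0,0],0],[[-0.4,0.752,0],[0,0,0],0],[[-0.4,0.752,0.1],[0,0,0],0],[[-0.4,0.752,0.2],[0,0,0],0],[[-0.4,0.752,0.2],[0,0,0],0],[[-0.4,0.752,0.2],[0,0,0],0]]'
python3 -c "
from h import *
show()"
```

```text
t: 52.88
tcp_pos: [0.5562, -0.0953, 0.1184]
eef_rot: [[-0.999, 0.048, 0.0], [0.048, 0.999, 0.0], [-0.0, 0.0, -1.0]]
wrist_force: [0.2, -0.8, -2.6]
gripper_width: 0.751
grasp_force: 67.4
t: 53.75
tcp_pos: [0.6206, 0.0104, 0.0881]
eef_rot: [[-0.999, 0.051, -0.001], [0.051, 0.999, -0.0], [0.001, -0.0, -1.0]]
wrist_force: [-0.1, -1.3, -2.9]
gripper_width: 0.749
grasp_force: 67.4
t 53.75 tcp [0.6206 0.0104 0.0881] yaw 177.09 F [-0.1 -1.3 -2.9] w 0.749 g 67.4 j [ 0.02  0.54  0.17  1.21 -0.    0.07]
```

```bash
python3 -m pendant '[[[0,0.005,0.15],[0,0,0],0],[[0,0.005,0.3],[0,0,0],0],[[0,0.005,0.43],[0,0,0],0],[[0,0.005,0.5],[0,0,0],0],[[0,0.005,0.54],[0,0,0],0],[[0,0.005,0.565],[0,0,0],0],[[0,0.005,0.565],[0,0,0],0]]'; python3 -m pendant '[[[0,0,0.01],[0,0,0],0],[[0,0,0.02],[0,0,0],0],[[0,0,0.025],[0,0,0],0],[[0,0,0.025],[0,0,0],0]]'
```

```text
t: 54.62
tcp_pos: [0.6214, 0.0124, 0.0037]
eef_rot: [[-0.999, 0.049, 0.001], [0.049, 0.999, -0.0], [-0.001, 0.0, -1.0]]
wrist_force: [-0.8, 0.3, -2.2]
gripper_width: 0.75
grasp_force: 67.4
t: 55.12
tcp_pos: [0.6214, 0.0125, 0.0004]
eef_rot: [[-0.999, 0.049, 0.001], [0.049, 0.999, 0.0], [-0.001, 0.0, -1.0]]
wrist_force: [-1.6, 0.2, 2.3]
gripper_width: 0.75
grasp_force: 68.0
```

```bash
python3 -m pendant '[[[0,0,0],[0,0,0],90],[[0,0,0],[0,0,0],90],[[0,0,0],[0,0,0],90],[[0,0,-0.2],[0,0,0],90],[[0,0,-0.5],[0,0,0],90],[[0.1,-0.1,-0.8],[0,0,0],90],[[0.2,-0.4,-1],[0,0,0],60],[[0.2,-0.7,-1],[0,0,0],50],[[0.2,-1,-1],[0,0,0],50]]' && python3 -m pendant '[[[0.1,-0.3,0],[0,0,0],50],[[0.2,-0.65,0],[0,0,0],50],[[0.36,-1,0],[0,0,0],50]]' && python3 -m pendant '[[[0,-0.3,0],[0,0,0.03],50],[[0,-0.55,0],[0,0,0.06],50],[[0,-0.55,0],[0,0,0.09],50],[[0,-0.55,0],[0,0,0.12],50],[[0,-0.55,0],[0,0,0.146],50],[[0,-0.55,0],[0,0,0.146],50],[[0,-0.55,0],[0,0,0.146],50]]'
python3 - <<'E'
from h import *
show()
c,im,T=caps("wrist");cv2.imwrite("pics/w10.png",im)
c,im,T=caps("top");V=im.max(2);S=cv2.cvtColor(im,cv2.COLOR_BGR2HSV)[...,1];roi=np.zeros_like(V);roi[190:330,170:400]=1
for nm,m in(("blk",V<45),("wht",(S<60)&(V>120))):
  for k,A,r in blobs(m&(roi>0),60,700): print("top",nm,A,np.round(r[0],1),"z80",np.round(onz(c,*r[0],.08),4))
E
```

```text
t: 56.25
tcp_pos: [0.5841, -0.1372, 0.1507]
eef_rot: [[-0.999, 0.048, 0.002], [0.048, 0.999, -0.0], [-0.002, -0.0, -1.0]]
wrist_force: [0.4, -0.1, -0.1]
gripper_width: 0.504
grasp_force: 0.0
t: 56.62
tcp_pos: [0.5224, -0.2847, 0.1495]
eef_rot: [[-0.999, 0.048, 0.001], [0.048, 0.999, -0.0], [-0.001, -0.0, -1.0]]
wrist_force: [0.9, -1.1, -1.0]
gripper_width: 0.499
grasp_force: 0.0
t: 57.5
tcp_pos: [0.5186, -0.3655, 0.1496]
eef_rot: [[-0.57, 0.821, -0.0], [0.821, 0.57, 0.0], [0.0, 0.0, -1.0]]
wrist_force: [-0.6, -1.2, -0.1]
gripper_width: 0.501
grasp_force: 0.0
t 57.50 tcp [ 0.5186 -0.3655  0.1496] yaw 124.78 F [-0.6 -1.2 -0.1] w 0.501 g 0.0 j [-0.61  0.53  0.32  1.36  0.    0.35]
top blk 153.5 [366.5 217. ] z80 [ 0.618  -0.0889]
top blk 316.0 [279.  214.5] z80 [0.626  0.1111]
top wht 464.0 [322.5 216.5] z80 [0.6202 0.0117]
top wht 223.0 [235. 212.] z80 [0.633  0.2116]
```

View pics/w10.png

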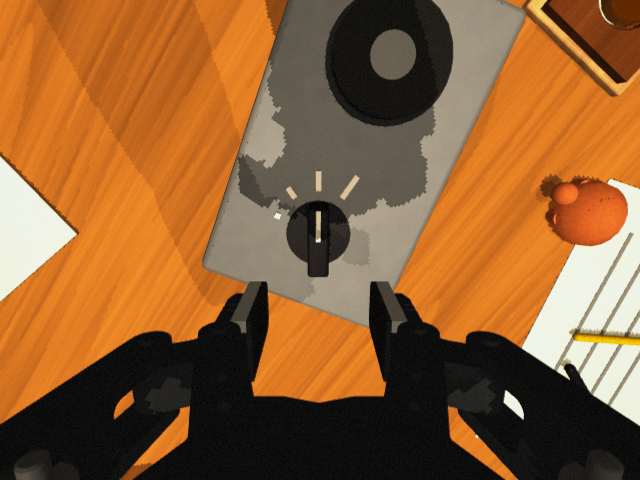

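The dial's line still points at the second bar, (318,182), and the grip is aligned with the bar. Now I turn it back to off.

```bash
python3 -m pendant '[[[0,0,0.2],[0,0,0],50],[[0,0,0.4],[0,0,0],50],[[0,0,0.52],[0,0,0],50],[[0,0,0.583],[0,0,0],50],[[0,0,0.583],[0,0,0],0],[[0,0,0.583],[0,0,0],0],[[0,0,0.583],[0,0,0],0],[[0,0,0.583],[0,0,0],0],[[0,0,0.583],[0,0,-0.025],0],[[0,0,0.583],[0,0,-0.05],0],[[0,0,0.583],[0,0,-0.075],0],[[0,0,0.583],[0,0,-0.1],0],[[0,0,0.583],[0,0,-0.125],0],[[0,0,0.583],[0,0,-0.15],0],[[0,0,0.583],[0,0,-0.17],0],[[0,0,0.583],[0,0,-0.19],0],[[0,0,0.583],[0,0,-0.19],0],[[0,0,0.583],[0,0,-0.19],0]]' 40 && python3 -m pendant '[[[0,0,0],[0,0,0],50],[[0,0,0],[0,0,0],50],[[0,0,0],[0,0,0],50],[[0,0,-0.3],[0,0,0],50],[[0,0,-0.58],[0,0,0],50],[[0,0,-0.58],[0,0,0],50],[[0,0,-0.58],[0,0,0],50]]'
python3 - <<'E'
from h import *
show()
c,im,T=caps("wrist");V=im.max(2);S=cv2.cvtColor(im,cv2.COLOR_BGR2HSV)[...,1]
roi=np.zeros_like(V);roi[150:285,220:420]=1
for k,A,r in blobs((V>140)&(S<80)&(roi>0),4,600):print("mark",A,np.round(r[0],1),np.round(r[1],1),round(r[2],1))
cv2.imwrite("pics/w11.png",im)
c,im,T=caps("top");cv2.imwrite("pics/t11.png",im)
E
```

```text
t: 59.85
tcp_pos: [0.5191, -0.3649, 0.063]
eef_rot: [[-0.974, -0.224, 0.001], [-0.224, 0.974, 0.001], [-0.001, 0.0, -1.0]]
wrist_force: [-1.4, 3.4, 5.3]
gripper_width: 0.141
grasp_force: 39.8
t: 60.72
tcp_pos: [0.5183, -0.3655, 0.1486]
eef_rot: [[-0.974, -0.225, -0.0], [-0.225, 0.974, 0.0], [0.0, 0.0, -1.0]]
wrist_force: [0.5, -0.3, -1.1]
gripper_width: 0.501
grasp_force: 0.0
t 60.73 tcp [ 0.5183 -0.3655  0.1486] yaw -166.98 F [ 0.5 -0.3 -1.1] w 0.501 g 0.0 j [-0.61  0.53  0.32  1.36 -0.   -0.84]
mark 146.0 [370.7 243.7] [26.   6.8] 12.5
mark 113.0 [319. 227.] [30.  4.] 90.0
mark 96.0 [366.5 213.9] [ 6.  19.4] 69.4
mark 15.5 [414.5 152.5] [5. 9.] 90.0
```

The line at (319,227) is parallel to the mixer's x axis, and the third mark lies 103° clockwise of it. So the dial is at off.

```bash
python3 -c "
from rig import *
print(job_done())"
```

```text
the job is handed in; nothing more can be done
None
```

The job is handed in at about 61 s, though no verdict was returned: all four bottles were pressed narrowest to widest at second speed and now stand in their own stands, the dial is back at off, and the mug, tortoise and look-alikes were not touched.

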